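# Charge the bench ball mill

### The job

Tip all eight steel grinding balls from the glass beaker into the open jar of the bench ball mill without spilling any, and stand the empty beaker upright on the bench. Then set the jar lid fully home in the jar mouth and swing the mill's wire bail over it until it stands fully upright above the lid's knob. Do not push the vial or the stack of dishes about.

Things in the scene. Friction and masses are not known exactly. Their poses are not given: they have to be found in the camera images.
- beaker: The plain glass beaker, 54 mm outside diameter, 66 mm tall, straight wall about 3 mm thick, about 46 mm clear inside, standing open on the bench with the eight balls in its lower half (filled to about 30 mm above its base). Origin at the centre of its underside, z up through the mouth.
- beaker_rim (a point): Centre of the beaker's mouth, level with its rim, 66 mm above its underside.
- mill: Bench ball mill, fixed to the bench: low white housing, 180 mm deep (x) by 156 mm wide (y), deck 46 mm above the bench, dark sloping control strip at its front (-x). An open round steel jar stands on the deck. Origin under the jar's axis at bench level; x to the mill's back, y to its left, z up. Bail posts at y = +-65 mm, up to 75 mm above the bench.
- jar_mouth (a point): Centre of the jar's open mouth, level with its rim, 112 mm above the bench. The jar measures 92 mm outside, its bore is 70 mm across and 56 mm deep. Axes as the mill's.
- jar_lid: The jar's lid, lying knob up on the bench: black spigot below, 65 mm diameter, 9 mm deep, that fits the jar's bore; steel flange 86 mm diameter, 7 mm thick, that rests on the rim; black knob 24 mm diameter, 28 to 52 mm above the underside. About 0.22 kg. Origin at the centre of the spigot's underside, z up; fully home, it lies 9 mm below the jar's mouth.
- lid_knob (a point): Centre of the lid's knob, 41 mm above the lid's underside: where to grip it.
- bail (a joint): Angle of the mill's wire bail: 0 lying level to the mill's back, 1.571 (its stop) upright over the jar. Stiff hinge: it stays where it is left; about 2 N at the crossbar moves it. It clears the knob of a lid that is fully home by 2 mm, but will not pass over a lid that sits proud.
- bail_hinge (a point): Middle of the bail's hinge axis, on the jar's axis 63 mm above the bench; the axis runs along the mill's y.
- bail_bar (a point): Middle of the bail's crossbar, 100 mm from the hinge axis. Round steel bar, 10 mm thick, along the mill's y from -61 to +61 mm, with a 12 mm thick rubber sleeve over its middle 24 mm; a grip 33 mm to either side of the middle passes clear of the lid's knob. Side arms at y = +-73 mm.
- sample_vial: A small glass vial with a black cap, 22 mm diameter, 49 mm tall, standing near the mill; to be left alone. Origin at the centre of its underside.
- dish_stack: A stack of round plastic dishes, 89 mm diameter, 45 mm tall, standing near the mill; to be left alone. Origin at the centre of its underside.
- ball_0: One of the eight alike steel grinding balls, 15 mm diameter, 14 g; it starts in the beaker. Origin at its centre.
- ball_1: One of the eight alike steel grinding balls, 15 mm diameter, 14 g; it starts in the beaker. Origin at its centre.
- ball_2: One of the eight alike steel grinding balls, 15 mm diameter, 14 g; it starts in the beaker. Origin at its centre.
- ball_3: One of the eight alike steel grinding balls, 15 mm diameter, 14 g; it starts in the beaker. Origin at its centre.
- ball_4: One of the eight alike steel grinding balls, 15 mm diameter, 14 g; it starts in the beaker. Origin at its centre.
- ball_5: One of the eight alike steel grinding balls, 15 mm diameter, 14 g; it starts in the beaker. Origin at its centre.
- ball_6: One of the eight alike steel grinding balls, 15 mm diameter, 14 g; it starts in the beaker. Origin at its centre.
- ball_7: One of the eight alike steel grinding balls, 15 mm diameter, 14 g; it starts in the beaker. Origin at its centre.
There are look-alikes about, which are no part of the job. Of the things that look like the beaker, the largest one is meant.

How it is judged:
By the outcome, as a careful person would: the job done as asked, in the order asked, and still so for the second after the job is handed in, with the robot touching nothing.
It also fails if it takes over 72 s, if anything falls off the work surface, if the arm or the gripper's body presses on something with over 40 N, if the wrist force passes 120 N, or if a joint passes its speed limit or range.

### The arm

A 6-joint arm with a two-finger parallel gripper is mounted at the origin on a cart in front of the work surface, level with it; the furniture and walls round the work are solid. World frame = base frame: x ahead of the robot, y to its left, z up, the work surface at z = 0. Lengths are in m, angles in rad, forces in N, time in s.
With the tool pointing down it reaches from about 0.25 to 0.725 m from the base axis. Payload 4 kg.
Tool frame: the origin (TCP) lies between the finger pads; the fingertips stand 8 mm ahead of it and the grasp point (between the pads) lies 11 mm behind it; z points along the fingers, x is the direction in which the jaws open and shut, and the axes are right-handed (so a half turn about z gives the same grasp; the last joint's range is limited). The gripper opens to 85 mm and grips with 20 to 120 N. Pads are 22 mm wide; open, the fingers measure 114 mm over their backs; the gripper's body (76 mm by 85 mm) begins 54 mm behind the grasp point. The pads swing forward as they close: fully open they stand 13 mm farther back than shut.
Start: joints at [-1.137, 0.241, 0.005, 1.335, 0, 1.571], TCP at [0.21, -0.454, 0.239] pointing down, gripper open.
Joint ranges: [-2.72, 2.72], [-1.05, 1.87], [-1.09, 1.28], [-1.99, 2.15], [-1.42, 1.44], [-3.14, 3.14]. Speed limits (rad/s): [2.79, 2.79, 3.14, 3.14, 3.14, 3.14].

### API

Orientations are given as a unit quaternion [w, x, y, z].
In Python, from station import bot gives the robot as it stands.
- The arm moves only by the tool servo_tool, never from a script. Its argument "plan" is a list of rows, each an object with "travel": the shift along the world's x, y, z in cm, a list of three; "roll": the turn about the world's z in degrees; "claw": the opening, from 0 (shut) to 1 (fully open). A call has 1 to 20 rows; each row is the pose to reach, as a shift and turn from the pose commanded when the call began; what a row does not reach only later rows make up. A row lasts 1/10 s, in which the tool goes at most 50 mm and 8.59 degrees, less where a joint would pass 70% of its speed; a pose out of reach is approached as far as the arm can. A call with a gripper value outside its range is refused whole. The fingers move at their own pace and stop on an object; "force" is the grip in N (left out, the last holds). Time passes only in rows, so rows that repeat a pose let the fingers close. It gives the time, the measured TCP pose, the force and the opening at its end, in the units of the state.
- bot.get_obs(): the state, without advancing time (a new reading comes with each control period).
- bot.grab_frame(name): name is "scene" or "top"; returns a dict with "color" (420x560x3 uint8, red, green, blue), "depth" (420x560 float32, m along the optical axis (not along the pixel's ray), 0 where there is no reading), "mtx" (3x3 intrinsics, pixels), "k1" (the pictures are not rectified: a ray, as slopes to the right and down, at radius r is drawn at 1 + k1 r^2 times it, then the intrinsics apply), "extrinsics" (4x4, takes a point from camera to world coordinates). Camera axes: x right, y down, z forward; pixel columns grow to the right and rows downward; lengths in m; the calibration is good to about 2 mm. A picture is of the moment at which its call begins.
- bot.sign_off(): hands the job in, once; it reports no verdict.
The state is a dict: "clock": time; "qpos": joint angles; "joint_velocities": joint speeds; "effort": joint torques, N m; "eef_pos": TCP position; "tcp_rot": TCP orientation; "ft_force": force on the tool from outside, world axes, zero at the start; "ft_torque": the same for the moment, N m; "gripper_width": finger opening in m.
Only numpy, scipy, OpenCV 4.12 (cv2) and the standard library are available. Lean on these libraries where they do the work, as an engineer would, in place of code of your own. Each camera call takes 0.05 s, during which the arm holds its last target. There are 200 camera calls.

## Working session

There is one attempt and no reset: what is moved stays moved. The work goes in short steps, Python scripts to look and compute and a tool call to move; the robot and the scene stay as the last step left them, time stands still between calls to the robot, and variables do not carry over. Pictures are saved under pics/ and viewed, about 8 in all and at most 12, crops included, and the job is handed in when it is done.

Besides the shell and the picture viewer there is one more tool, called after ">>>" as name(argument=value, ...), one argument or row to a line, values as JSON. servo_tool: Moves the arm, as the interface text tells. Its arguments: {"type":"object","properties":{"plan":{"type":"array","items":{"type":"object","properties":{"travel":{"type":"array","items":{"type":"number"}},"roll":{"type":"number"},"claw":{"type":"number"}}}},"force":{"type":"number"}},"required":["plan"]}

```bash
ls; mkdir -p pics; cat > h.py <<'E'
import numpy as np, cv2
from station import bot
def grab(n):
    f=bot.grab_frame(n); return f
def rays(f,uv):
    K=np.array(f['mtx'],float);k=f['k1'];uv=np.asarray(uv,float).reshape(-1,2)
    d=np.c_[(uv[:,0]-K[0,2])/K[0,0],(uv[:,1]-K[1,2])/K[1,1]];s=d.copy()
    for _ in range(20): s=d/(1+k*(s**2).sum(1,keepdims=True))
    return np.c_[s,np.ones(len(s))]
def onplane(f,uv,z):
    E=np.array(f['extrinsics']);r=rays(f,uv)@E[:3,:3].T;o=E[:3,3]
    return o+r*((z-o[2])/r[:,2])[:,None]
def cloud(f):
    h,w=f['depth'].shape;u,v=np.meshgrid(np.arange(w),np.arange(h))
    r=rays(f,np.c_[u.ravel(),v.ravel()]);E=np.array(f['extrinsics'])
    return ((r*f['depth'].reshape(-1,1))@E[:3,:3].T+E[:3,3]).reshape(h,w,3)
def save(f,n): cv2.imwrite('pics/'+n+'.png',f['color'][:,:,::-1])
E
python3 - <<'E'
from h import *
import pickle
print(bot.get_obs())
for n in('scene','top'):
    f=grab(n);save(f,n+'0');pickle.dump(f,open(n+'0.pkl','wb'));print(n,f['mtx'],f['k1'],f['extrinsics'])
E
```

```text
pics
{'clock': 0.0, 'qpos': array([-1.13698652e+00,  2.41433336e-01,  3.68478969e-03,  1.33518833e+00,
        1.28029538e-05,  1.57080574e+00]), 'joint_velocities': array([-0.0003369 ,  0.00234868, -0.00088634, -0.00091051,  0.00112481,
       -0.00062502]), 'effort': array([ 3.77094866e-04, -3.72319186e+01,  2.52408171e+01,  1.68777688e-02,
        1.15189150e-04,  3.96433137e-06]), 'eef_pos': array([ 0.20990396, -0.45311215,  0.23838772]), 'tcp_rot': array([-5.81586121e-04,  8.42710086e-01, -5.38366572e-01, -8.98490224e-04]), 'ft_force': array([ 0.91360315, -0.217114  , -0.34335106]), 'ft_torque': array([-0.02920504, -0.01004021,  0.06435935]), 'gripper_width': 0.0851805646531693}
scene [[458.01939251   0.         281.39176017]
 [  0.         458.01939251 211.57742283]
 [  0.           0.           1.        ]] -0.044820618252770554 [[ 0.82467536 -0.42321442  0.37523339  0.17686243]
 [-0.56559862 -0.61358647  0.55100802 -0.52559623]
 [-0.0029564  -0.66663423 -0.74537914  0.86295207]
 [ 0.          0.          0.          1.        ]]
top [[513.87364486   0.         284.33212095]
 [  0.         513.87364486 208.45059565]
 [  0.           0.           1.        ]] -0.058183055315518685 [[ 0.02122791 -0.99002967  0.13925023  0.39880949]
 [-0.99975716 -0.02019644  0.00881635  0.02278278]
 [-0.00591609 -0.13940357 -0.99021798  1.22867374]
 [ 0.          0.          0.          1.        ]]
```

View pics/scene0.png

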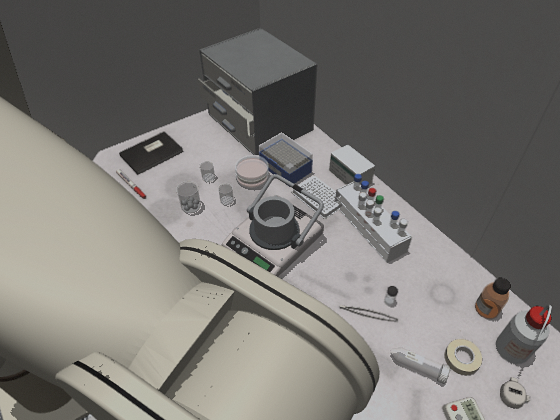

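View pics/top0.png

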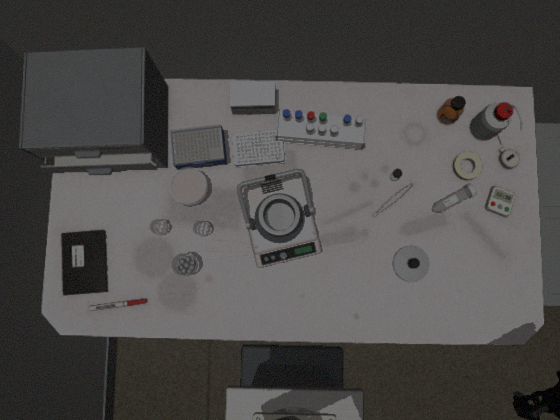

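```bash
python3 - <<'E'
from h import *
import pickle
f=pickle.load(open('top0.pkl','rb'));P=cloud(f)
def fit(p):
    A=np.c_[2*p[:,:2],np.ones(len(p))];s=np.linalg.lstsq(A,(p[:,:2]**2).sum(1),rcond=None)[0]
    return s[:2],np.sqrt(s[2]+s[0]**2+s[1]**2)
def reg(u,v,r,z0,z1):
    w=P[v-r:v+r,u-r:u+r].reshape(-1,3);return w[(w[:,2]>z0)&(w[:,2]<z1)]
for n,u,v,r,z0,z1 in [('bench',330,300,20,-.1,.1),('jarrim',280,217,35,.105,.12),('lidflange',411,263,22,.016,.035),('knob',413,263,10,.045,.06),('beaker',187,264,18,.055,.08),('b2',161,227,14,.02,.08),('b3',203,228,14,.02,.08),('dish',189,187,24,.035,.055),('vial',397,174,10,.03,.06),('deck',280,217,60,.042,.05)]:
    p=reg(u,v,r,z0,z1)
    if len(p)>5: print(n,len(p),'mean',p.mean(0).round(4),'mid',((p.max(0)+p.min(0))/2).round(4),'ext',np.ptp(p,axis=0).round(4),'fit',[np.round(x,4) for x in fit(p)])
    else: print(n,len(p))
# lid flange circle via color contour; deck corners
c=f['color']; 
m=((P[:,:,2]>.040)&(P[:,:,2]<.052)); 
q=np.zeros(m.shape,np.uint8);q[160:275,225:335]=m[160:275,225:335]
xy=P[q>0][:,:2].astype(np.float32);print('deckrect',cv2.minAreaRect(xy))
g=cv2.resize(c[150:290,130:330],None,fx=4,fy=4,interpolation=cv2.INTER_CUBIC)
g=cv2.convertScaleAbs(g,alpha=1.6);cv2.imwrite('pics/crop1.png',g[:,:,::-1])
# bail points
b=P[160:240,235:325].reshape(-1,3); b=b[(b[:,2]>.055)&(b[:,2]<.1)]
print(len(b))
g=grab('scene')
E
```

```text
bench 1589 mean [ 0.357  -0.0773  0.0007] mid [ 0.3571 -0.0773  0.0014] ext [0.0927 0.0935 0.0146] fit [array([ 0.3572, -0.0773]), np.float64(0.0383)]
jarrim 603 mean [0.5448 0.0462 0.1114] mid [0.556  0.0518 0.1125] ext [0.1176 0.1365 0.0149] fit [array([0.5501, 0.0491]), np.float64(0.0436)]
lidflange 351 mean [ 0.4438 -0.2653  0.0178] mid [ 0.4447 -0.266   0.0249] ext [0.0824 0.083  0.0178] fit [array([ 0.4449, -0.2668]), np.float64(0.0315)]
knob 88 mean [ 0.4446 -0.2662  0.0504] mid [ 0.4447 -0.2664  0.0503] ext [0.0229 0.0237 0.01  ] fit [array([ 0.4447, -0.2663]), np.float64(0.0085)]
beaker 124 mean [0.4321 0.2668 0.0637] mid [0.4311 0.2627 0.0627] ext [0.0544 0.0536 0.015 ] fit [array([0.4311, 0.2621]), np.float64(0.0256)]
b2 115 mean [0.519  0.3322 0.0366] mid [0.5188 0.3306 0.0342] ext [0.036  0.0362 0.0285] fit [array([0.5185, 0.3303]), np.float64(0.0174)]
b3 90 mean [0.5187 0.2304 0.0376] mid [0.5168 0.2286 0.0342] ext [0.0356 0.0364 0.0285] fit [array([0.5171, 0.228 ]), np.float64(0.0174)]
dish 1188 mean [0.6178 0.2616 0.045 ] mid [0.6204 0.2623 0.045 ] ext [0.0972 0.0903 0.0197] fit [array([0.6193, 0.2617]), np.float64(0.0332)]
vial 75 mean [ 0.6541 -0.229   0.0453] mid [ 0.6543 -0.2298  0.0422] ext [0.0207 0.0186 0.0223] fit [array([ 0.6545, -0.2296]), np.float64(0.0078)]
deck 2140 mean [0.5578 0.0489 0.0456] mid [0.5648 0.0686 0.046 ] ext [0.2291 0.229  0.008 ] fit [array([0.5502, 0.0472]), np.float64(0.0756)]
deckrect ((0.5430552959442139, 0.044540874660015106), (0.1857401728630066, 0.15477943420410156), 14.89594554901123)
920
```

View pics/crop1.png

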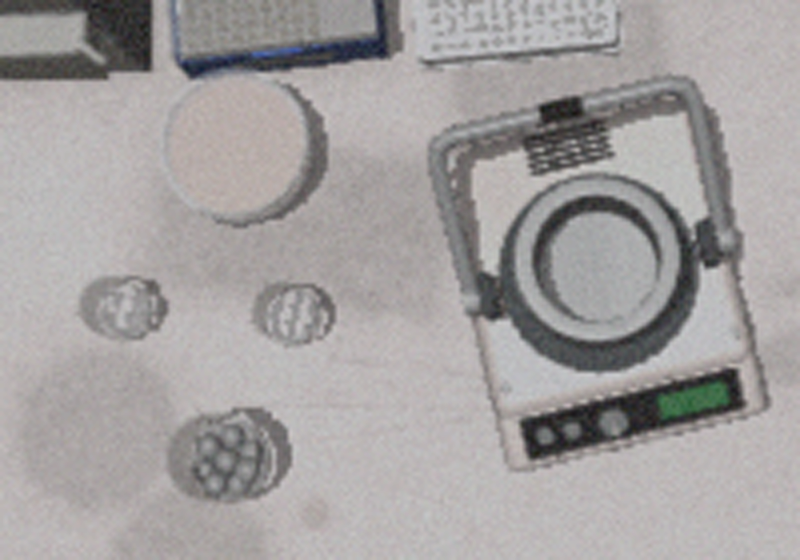

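```bash
python3 - <<'E'
from h import *
import pickle
f=pickle.load(open('top0.pkl','rb'));P=cloud(f);c=f['color'].astype(int)
from scipy.optimize import least_squares
def circ(p,r=None):
    if r: s=least_squares(lambda s:np.hypot(p[:,0]-s[0],p[:,1]-s[1])-r,p[:,:2].mean(0),loss='soft_l1',f_scale=.001)
    else: s=least_squares(lambda s:np.hypot(p[:,0]-s[0],p[:,1]-s[1])-s[2],[*p[:,:2].mean(0),.04],loss='soft_l1',f_scale=.001)
    return s.x.round(4)
w=P[180:255,240:320].reshape(-1,3);d=np.hypot(w[:,0]-.55,w[:,1]-.047)
p=w[(abs(w[:,2]-.112)<.006)&(d<.05)];print('rim',len(p),circ(p),circ(p,.0405),np.median(p[:,2]))
# image-based dark bore edge at the rim plane: bright ring
m=np.zeros(c.shape[:2],np.uint8);Z=P[:,:,2];m[180:255,240:320]=(abs(Z-.112)<.006)[180:255,240:320]
cs,_=cv2.findContours(m,cv2.RETR_CCOMP,cv2.CHAIN_APPROX_NONE)
for k in sorted(cs,key=len)[-3:]:
    q=onplane(f,k.reshape(-1,2),.112);print('cont',len(k),circ(q))
b=P[160:240,235:325].reshape(-1,3);b=b[(b[:,2]>.055)&(b[:,2]<.09)]
# bar: points in mill frame
for psi in (12,13,14,15,16):
    t=np.radians(psi);R=np.array([[np.cos(t),np.sin(t)],[-np.sin(t),np.cos(t)]])
    e=(b[:,:2]-[.55,.047])@R.T
    bar=e[(abs(e[:,1])<50)&(e[:,0]>.085)&(abs(e[:,1])<.05)]
    print(psi,'bar',len(bar),bar[:,0].mean().round(4),'slope',np.polyfit(bar[:,1],bar[:,0],1)[0].round(4), 'ymid',((np.percentile(e[:,1],1)+np.percentile(e[:,1],99))/2).round(4),'z',np.median(b[:,2]).round(4))
for n,u,v,r,h in(('lid',411,263,22,.016),('beaker',187,264,18,.066)):
    w=P[v-r:v+r,u-r:u+r].reshape(-1,3);p=w[abs(w[:,2]-h)<.007];print(n,circ(p))
E
```

```text
rim 529 [0.5434 0.0447 0.04  ] [0.5434 0.0447] 0.11131358897533561
cont 23 [0.6041 0.0153 0.1156]
cont 90 [0.5425 0.0443 0.0354]
cont 117 [0.5426 0.0444 0.0447]<stdin>:22: RuntimeWarning: Mean of empty slice.
  ret = ret.dtype.type(ret / rcount)
Traceback (most recent call last):
TypeError: expected non-empty vector for x
```

>>> servo_tool(
  plan=[
    {"travel": [0,2,0],"roll": 8,"claw": 1},
    {"travel": [0,4,0],"roll": 16,"claw": 1},
    {"travel": [0,4,0],"roll": 16,"claw": 1},
  ],
  force=20,
)

```text
clock: 0.45
eef_pos: [0.2098, -0.4116, 0.239]
tcp_rot: [-0.001, 0.91, -0.415, -0.001]
ft_force: [-0.2, -0.6, -0.4]
gripper_width: 0.0856
```

```bash
python3 -c "
from h import *
o=bot.get_obs();print(o['qpos'],o['eef_pos'],o['tcp_rot'])"
```

```text
[-1.09957131e+00  1.67261063e-01 -8.82249378e-02  1.31741559e+00
  2.56692422e-04  1.32729402e+00] [ 0.20980867 -0.41161975  0.23904403] [-7.55413439e-04  9.09782785e-01 -4.15083317e-01 -7.44212833e-04]
```

```bash
python3 - <<'E'
from h import *
import pickle
f=pickle.load(open('top0.pkl','rb'));P=cloud(f)
from scipy.optimize import least_squares
def circ(p):
    s=least_squares(lambda s:np.hypot(p[:,0]-s[0],p[:,1]-s[1])-s[2],[*p[:,:2].mean(0),.03],loss='soft_l1',f_scale=.001)
    return s.x.round(4)
C=np.array([.543,.0445])
b=P[160:240,235:325].reshape(-1,3);b=b[(b[:,2]>.054)&(b[:,2]<.12)]
t=np.radians(14);R=np.array([[np.cos(t),np.sin(t)],[-np.sin(t),np.cos(t)]])
e=np.c_[(b[:,:2]-C)@R.T,b[:,2]]
k=(e[:,0]>.06);e=e[k];print(len(e),np.histogram(e[:,0],10),np.percentile(e,[2,50,98],axis=0).round(3))
bar=e[(e[:,0]>np.percentile(e[:,0],98)-.014)&(abs(e[:,1])<.055)];print(np.polyfit(bar[:,1],bar[:,0],1),bar.mean(0))
L=[]
D=P[160:275,225:335].reshape(-1,3);D=D[abs(D[:,2]-.0455)<.004];e=(D[:,:2]-C)@R.T
for y0 in np.arange(-.085,.06,.01):
    q=e[(e[:,0]>y0)&(e[:,0]<y0+.01)&(abs(e[:,1])<.1)];L.append((y0+.005,*np.percentile(q[:,1],[1,99]),len(q))) if len(q)>20 else 0
L=np.array(L);print(L.round(4));
for n,u,v,r,h in(('lid',411,263,22,.016),('beaker',187,264,18,.066)):
    w=P[v-r:v+r,u-r:u+r].reshape(-1,3);p=w[abs(w[:,2]-h)<.007];print(n,circ(p))
E
```

```text
205 (array([14, 12, 14, 14, 15, 16, 54, 26, 21, 19]), array([0.06003732, 0.06301044, 0.06598356, 0.06895668, 0.0719298 ,
       0.07490292, 0.07787604, 0.08084916, 0.08382228, 0.0867954 ,
       0.08976852])) [[ 0.061 -0.076  0.104]
 [ 0.079 -0.008  0.117]
 [ 0.089  0.078  0.12 ]]
[-0.02521496  0.08252037] [ 0.08261033 -0.00356762  0.11837685]
[[-8.00e-02 -5.74e-02  4.27e-02  3.60e+01]
 [-7.00e-02 -7.41e-02  7.24e-02  1.06e+02]
 [-6.00e-02 -7.31e-02  7.31e-02  2.33e+02]
 [-5.00e-02 -7.40e-02  7.43e-02  1.69e+02]
 [-4.00e-02 -7.47e-02  7.38e-02  1.23e+02]
 [-3.00e-02 -7.59e-02  7.42e-02  9.50e+01]
 [-2.00e-02 -7.45e-02  7.39e-02  8.40e+01]
 [-1.00e-02 -7.44e-02  7.60e-02  4.10e+01]
 [ 2.00e-02 -6.97e-02  6.98e-02  5.60e+01]
 [ 3.00e-02 -7.00e-02  6.99e-02  8.40e+01]
 [ 4.00e-02 -6.95e-02  7.02e-02  1.01e+02]
 [ 5.00e-02 -6.99e-02  7.02e-02  1.40e+02]
 [ 6.00e-02 -6.93e-02  7.00e-02  2.26e+02]]
lid [ 0.4447 -0.2678  0.0319]
beaker [0.4312 0.2622 0.0257]
```

>>> servo_tool(
  plan=[
    {"travel": [1,4,0],"roll": 8,"claw": 1},
    {"travel": [2,8,0],"roll": 16,"claw": 1},
    {"travel": [4,12,0],"roll": 24,"claw": 1},
    {"travel": [6,16,0],"roll": 32,"claw": 1},
    {"travel": [8,20,0],"roll": 40,"claw": 1},
    {"travel": [10,24,0],"roll": 48,"claw": 1},
    {"travel": [12,28,0],"roll": 56,"claw": 1},
    {"travel": [14,32,0],"roll": 64,"claw": 1},
    {"travel": [16,36,0],"roll": 72,"claw": 1},
    {"travel": [18,40,0],"roll": 80,"claw": 1},
    {"travel": [19,44,0],"roll": 88,"claw": 1},
    {"travel": [20,48,0],"roll": 96,"claw": 1},
    {"travel": [20,52,0],"roll": 104,"claw": 1},
    {"travel": [21,56,0],"roll": 112,"claw": 1},
    {"travel": [21,60,0],"roll": 120,"claw": 1},
    {"travel": [21,64,0],"roll": 128,"claw": 1},
    {"travel": [22,67.5,0],"roll": 136,"claw": 1},
    {"travel": [22,67.5,0],"roll": 144,"claw": 1},
    {"travel": [22,67.5,0],"roll": 152,"claw": 1},
    {"travel": [22,67.5,0],"roll": 153,"claw": 1},
  ],
)

```text
clock: 2.45
eef_pos: [0.4306, 0.2618, 0.2388]
tcp_rot: [0.0, 0.617, 0.787, -0.0]
ft_force: [0.1, -0.5, -0.2]
gripper_width: 0.0853
```

>>> servo_tool(
  plan=[
    {"travel": [0,0,-5],"roll": 0,"claw": 1},
    {"travel": [0,0,-10],"roll": 0,"claw": 1},
    {"travel": [0,0,-14],"roll": 0,"claw": 1},
    {"travel": [0,0,-17],"roll": 0,"claw": 1},
    {"travel": [0,0,-19],"roll": 0,"claw": 1},
    {"travel": [0,0,-20.3],"roll": 0,"claw": 1},
    {"travel": [0,0,-20.3],"roll": 0,"claw": 1},
    {"travel": [0,0,-20.3],"roll": 0,"claw": 0.5},
    {"travel": [0,0,-20.3],"roll": 0,"claw": 0.5},
    {"travel": [0,0,-20.3],"roll": 0,"claw": 0.5},
    {"travel": [0,0,-20.3],"roll": 0,"claw": 0.5},
    {"travel": [0,0,-20.3],"roll": 0,"claw": 0.5},
    {"travel": [0,0,-20.3],"roll": 0,"claw": 0.5},
  ],
  force=20,
)

```text
clock: 3.75
eef_pos: [0.4312, 0.2616, 0.0376]
tcp_rot: [0.001, 0.617, 0.787, 0.001]
ft_force: [0.8, -2.1, 6.0]
gripper_width: 0.0534
```

>>> servo_tool(
  plan=[
    {"travel": [0,0,2],"roll": 0,"claw": 0.4},
    {"travel": [0,0,4],"roll": 0,"claw": 0.4},
    {"travel": [0,-1,6],"roll": 0,"claw": 0.4},
    {"travel": [0.3,-3,8],"roll": 0,"claw": 0.4},
    {"travel": [0.7,-5.5,9.5],"roll": 0,"claw": 0.4},
    {"travel": [1,-8,10],"roll": 0,"claw": 0.4},
    {"travel": [1.4,-10.5,10],"roll": 0,"claw": 0.4},
    {"travel": [1.8,-13,10],"roll": 0,"claw": 0.4},
    {"travel": [2.2,-15.5,10],"roll": 0,"claw": 0.4},
    {"travel": [2.6,-18,10],"roll": 0,"claw": 0.4},
    {"travel": [3,-20.5,10],"roll": 0,"claw": 0.4},
    {"travel": [3.3,-22.5,10],"roll": 0,"claw": 0.4},
    {"travel": [3.5,-23.6,10],"roll": 0,"claw": 0.4},
    {"travel": [3.5,-23.6,10],"roll": 0,"claw": 0.4},
  ],
)

```text
clock: 5.15
eef_pos: [0.465, 0.0245, 0.136]
tcp_rot: [-0.0, 0.618, 0.787, -0.0]
ft_force: [0.6, 1.2, -1.5]
gripper_width: 0.0531
```

```bash
python3 - <<'E'
from h import *
print(bot.get_obs()['eef_pos'],bot.get_obs()['ft_force'])
f=grab('scene');g=grab('top')
a=cv2.resize(f['color'][120:320,140:360],None,fx=2,fy=2);b=cv2.resize(g['color'][140:290,170:370],None,fx=2,fy=2)
h=max(a.shape[0],b.shape[0]);im=np.zeros((h,a.shape[1]+b.shape[1],3),np.uint8);im[:a.shape[0],:a.shape[1]]=a;im[:b.shape[0],a.shape[1]:]=b
cv2.imwrite('pics/c2.png',cv2.convertScaleAbs(im,alpha=1.4)[:,:760+80,::-1][:, :800])
E
```

```text
[0.46503969 0.0244614  0.13602455] [ 0.6347045   1.24204795 -1.49621332]
```

View pics/c2.png

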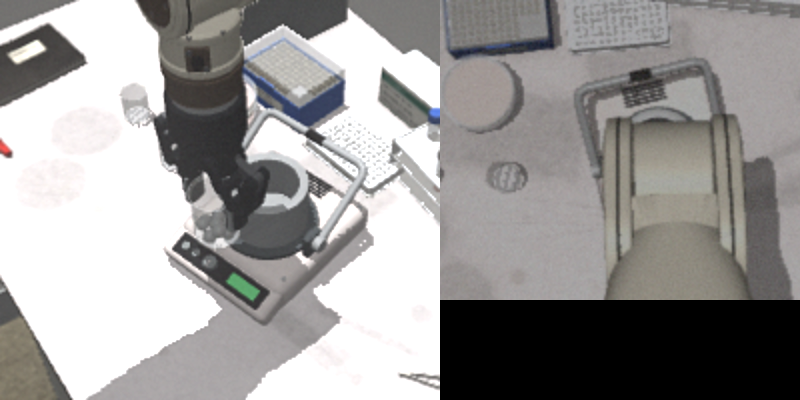

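>>> servo_tool(
  plan=[
    {"travel": [0.35,0.09,0],"roll": 0,"claw": 0.4},
    {"travel": [0.71,0.18,0],"roll": 0,"claw": 0.4},
    {"travel": [1.02,0.25,0.21],"roll": 0,"claw": 0.4},
    {"travel": [1.34,0.33,0.42],"roll": 0,"claw": 0.4},
    {"travel": [1.68,0.42,0.57],"roll": 0,"claw": 0.4},
    {"travel": [2.03,0.51,0.71],"roll": 0,"claw": 0.4},
    {"travel": [2.39,0.6,0.8],"roll": 0,"claw": 0.4},
    {"travel": [2.75,0.69,0.88],"roll": 0,"claw": 0.4},
    {"travel": [3.12,0.78,0.91],"roll": 0,"claw": 0.4},
    {"travel": [3.5,0.87,0.92],"roll": 0,"claw": 0.4},
    {"travel": [3.5,0.87,0.92],"roll": 0,"claw": 0.4},
  ],
)

```text
clock: 6.35
eef_pos: [0.5008, 0.0342, 0.1456]
tcp_rot: [0.0, 0.617, 0.787, 0.0]
ft_force: [-2.5, -0.6, -0.6]
gripper_width: 0.053
```

```bash
cat >> h.py <<'E'
def crop(name,n,v0,v1,u0,u1,s):
    f=grab(name);a=cv2.resize(f['color'][v0:v1,u0:u1],None,fx=s,fy=s,interpolation=cv2.INTER_CUBIC)
    cv2.imwrite('pics/'+n+'.png',cv2.convertScaleAbs(a,alpha=1.2)[:,:,::-1]);return f
E
python3 - <<'E'
from h import *
crop('scene','c3',160,290,200,350,4)
E
```

```text
(no output)
```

View pics/c3.png

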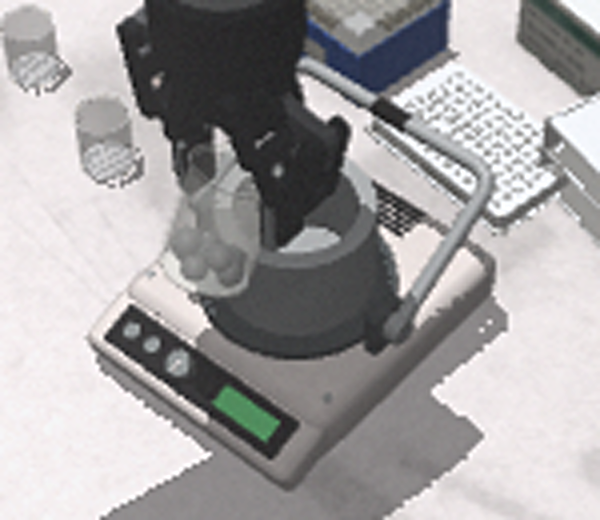

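>>> servo_tool(
  plan=[
    {"travel": [0.27,0.07,-0.13],"roll": 0,"claw": 0.4},
    {"travel": [0.54,0.14,-0.27],"roll": 0,"claw": 0.4},
    {"travel": [0.78,0.2,-0.43],"roll": 0,"claw": 0.4},
    {"travel": [1.02,0.25,-0.59],"roll": 0,"claw": 0.4},
    {"travel": [1.22,0.3,-0.77],"roll": 0,"claw": 0.4},
    {"travel": [1.42,0.35,-0.95],"roll": 0,"claw": 0.4},
    {"travel": [1.56,0.39,-1.14],"roll": 0,"claw": 0.4},
    {"travel": [1.71,0.43,-1.33],"roll": 0,"claw": 0.4},
    {"travel": [1.83,0.46,-1.52],"roll": 0,"claw": 0.4},
    {"travel": [1.95,0.49,-1.72],"roll": 0,"claw": 0.4},
    {"travel": [2.04,0.51,-1.91],"roll": 0,"claw": 0.4},
    {"travel": [2.12,0.53,-2.1],"roll": 0,"claw": 0.4},
    {"travel": [2.19,0.55,-2.28],"roll": 0,"claw": 0.4},
    {"travel": [2.19,0.55,-2.28],"roll": 0,"claw": 0.4},
    {"travel": [2.19,0.55,-2.28],"roll": 0,"claw": 0.4},
    {"travel": [2.19,0.55,-2.28],"roll": 0,"claw": 0.4},
    {"travel": [2.19,0.55,-2.28],"roll": 0,"claw": 0.4},
    {"travel": [2.19,0.55,-2.28],"roll": 0,"claw": 0.4},
  ],
)

```text
clock: 8.2
eef_pos: [0.5253, 0.0401, 0.1244]
tcp_rot: [0.002, 0.617, 0.787, 0.003]
ft_force: [1.7, 1.1, 8.0]
gripper_width: 0.0532
```

```bash
python3 - <<'E'
from h import *
crop('scene','c4',160,290,200,350,4)
E
```

```text
(no output)
```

View pics/c4.png

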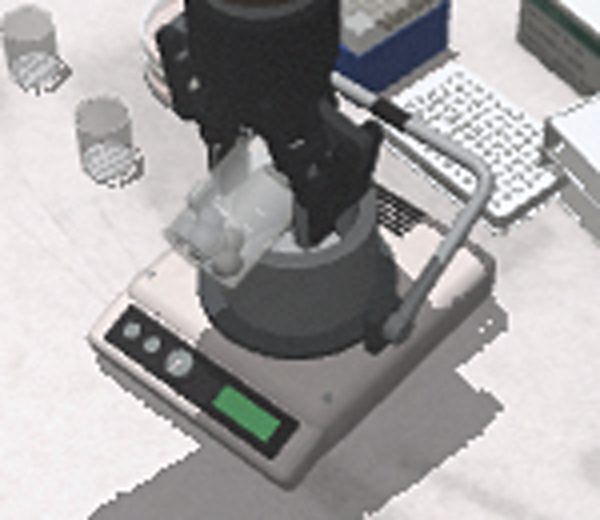

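>>> servo_tool(
  plan=[
    {"travel": [-0.2,-0.05,-0.05],"roll": 0,"claw": 0.4},
    {"travel": [-0.4,-0.1,-0.1],"roll": 0,"claw": 0.4},
    {"travel": [-0.6,-0.15,-0.2],"roll": 0,"claw": 0.4},
    {"travel": [-0.8,-0.2,-0.3],"roll": 0,"claw": 0.4},
    {"travel": [-0.8,-0.2,-0.3],"roll": 0,"claw": 0.4},
    {"travel": [-0.8,-0.2,-0.3],"roll": 0,"claw": 0.4},
  ],
)

```text
clock: 8.85
eef_pos: [0.5174, 0.0379, 0.1217]
tcp_rot: [0.003, 0.617, 0.787, 0.003]
ft_force: [1.6, -0.1, 9.1]
gripper_width: 0.0532
```

```bash
python3 - <<'E'
from h import *
crop('scene','c5',170,250,225,305,7)
print(bot.get_obs()['eef_pos'],bot.get_obs()['ft_force'])
E
```

```text
[0.51747079 0.03788198 0.12175342] [1.76280867 0.1967401  9.67559768]
```

View pics/c5.png

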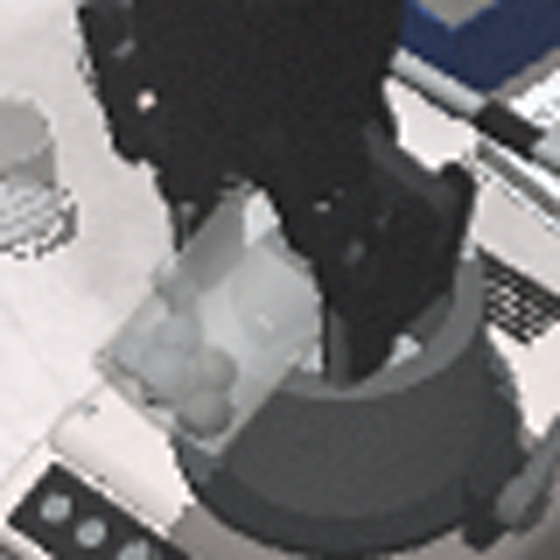

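```bash
python3 - <<'E'
from h import *
f=grab('scene');P=cloud(f)
t=np.radians(14);R=np.array([[np.cos(t),np.sin(t)],[-np.sin(t),np.cos(t)]])
w=P[170:240,225:300];S=np.concatenate([(w[...,:2]-[.5428,.0445])@R.T,w[...,2:]],-1)*1000
M=S[(abs(S[...,1])<6)&(S[...,0]>-120)&(S[...,0]<20)]
M=M[np.argsort(M[:,2])]
print(len(M));print(M[::max(1,len(M)//60)][:,[0,2]].round(0).astype(int).tolist())
# base edge pixels (crop c5 /7 + offset)
for uv in [(225+100/7,170+355/7),(225+215/7,170+445/7),(225+160/7,170+400/7),(225+240/7,170+190/7)]:
    u,v=map(int,np.round(uv));print(u,v,S[v-172:v-167,u-227:u-222].reshape(-1,3).round(0)[::4].tolist())
E
```

```text
279
[[-46, 51], [-51, 53], [-46, 57], [-46, 61], [-46, 64], [-46, 69], [-47, 74], [-45, 79], [-77, 106], [-83, 120], [-86, 129], [-90, 141], [-91, 145], [-91, 148], [-89, 149], [-89, 150], [-83, 150], [-85, 151], [-82, 152], [-80, 153], [-73, 153], [-77, 154], [-71, 155], [-78, 155], [-70, 156], [-67, 156], [-74, 157], [-62, 158], [-69, 158], [-57, 159], [-52, 159], [-59, 160], [-58, 161], [-62, 161], [-51, 162], [-58, 163], [-51, 163], [-43, 164], [-52, 165], [-45, 165], [-42, 166], [-43, 166], [-49, 167], [-36, 168], [-35, 168], [-36, 168], [-38, 169], [-34, 170], [-37, 173], [-38, 188], [-38, 192], [-38, 195], [-38, 200], [-38, 206], [-40, 209], [-40, 215], [-65, 243], [-65, 248], [-65, 251], [-65, 252], [-65, 254], [-66, 256], [-64, 258], [-65, 262], [-66, 265], [-66, 267], [-65, 269], [-65, 273], [-66, 274], [-66, 278]]
239 221 [[-10.0, 115.0, 1.0], [-86.0, 11.0, 147.0], [-89.0, 11.0, 147.0], [-89.0, 14.0, 141.0], [-15.0, 106.0, 1.0], [-17.0, 108.0, -3.0], [-90.0, 7.0, 141.0]]
256 234 [[-85.0, -25.0, 132.0], [-73.0, -25.0, 122.0], [-78.0, -26.0, 123.0], [-82.0, -27.0, 125.0], [-80.0, -22.0, 115.0], [-49.0, 15.0, 52.0], [-44.0, 7.0, 55.0]]
248 227 [[-91.0, -9.0, 147.0], [-85.0, -14.0, 146.0], [-89.0, -16.0, 148.0], [-91.0, -15.0, 146.0], [-89.0, -9.0, 137.0], [-80.0, 5.0, 114.0], [-89.0, -17.0, 140.0]]
259 197 [[-20.0, 27.0, 156.0], [-39.0, -4.0, 192.0], [29.0, 69.0, 85.0], [-31.0, 10.0, 170.0], [-32.0, 12.0, 166.0], [-35.0, 12.0, 166.0], [-36.0, -0.0, 175.0]]
```

>>> servo_tool(
  plan=[
    {"travel": [0,0,1],"roll": 0,"claw": 0.4},
    {"travel": [-1,-0.25,2.5],"roll": 0,"claw": 0.4},
    {"travel": [-2.5,-0.6,3.5],"roll": 0,"claw": 0.4},
    {"travel": [-4.5,-1.1,4],"roll": 0,"claw": 0.4},
    {"travel": [-6.5,-1.6,4],"roll": 0,"claw": 0.4},
    {"travel": [-6.5,-1.6,4],"roll": 0,"claw": 0.4},
    {"travel": [-6.5,-1.6,4],"roll": 0,"claw": 0.4},
  ],
)

```text
clock: 9.65
eef_pos: [0.4491, 0.0215, 0.1596]
tcp_rot: [0.0, 0.617, 0.787, 0.0]
ft_force: [0.2, 0.1, -2.3]
gripper_width: 0.0532
```

```bash
cat >> h.py <<'E'
C0=np.array([.5428,.0445]);_t=np.radians(14);RM=np.array([[np.cos(_t),np.sin(_t)],[-np.sin(_t),np.cos(_t)]])
def side(f,smin=-200,smax=20,zmin=20,zmax=260,lat=6,off=0):
    """side view (mill s, z in mm) of the depth points near the mill's plane y=off, as text and points"""
    P=cloud(f);S=np.concatenate([(P[...,:2]-C0)@RM.T,P[...,2:]],-1)*1000
    M=S[(abs(S[...,1]-off)<lat)&(S[...,0]>smin)&(S[...,0]<smax)&(S[...,2]>zmin)&(S[...,2]<zmax)]
    g=np.zeros((int((zmax-zmin)//5)+1,int((smax-smin)//5)+1),int)
    np.add.at(g,(((zmax-M[:,2])//5).astype(int),((M[:,0]-smin)//5).astype(int)),1)
    for i,r in enumerate(g):
        if r.any(): print('%4d '%(zmax-5*i-2.5),''.join('#' if x>2 else '+' if x else '.' for x in r))
    return S
E
python3 - <<'E'
from h import *
o=bot.get_obs();print(o['eef_pos'],(RM@(o['eef_pos'][:2]-C0)*1000).round(1),o['ft_force'])
f=grab('scene');side(f)
E
```

```text
[0.4490812  0.02149842 0.15957009] [-96.5   0.4] [ 0.17151957  0.05662109 -2.29141401]
 252  ................+++..........................
 247  ..................#..........................
 242  ..................+..........................
 237  ..................#..........................
 232  ..................+..........................
 227  ..................#..........................
 212  ...................+.........................
 207  ................+###.........................
 202  ..............+###++.........................
 197  ...........++###.............................
 192  ..........####+..............................
 187  .......+###+.................................
 182  .......##....................................
 177  .......+.....................................
 172  ........+....................................
 162  ........+....................................
 157  .........+...................................
 147  ..........+..................................
 112  ...............................#+............
 107  ...................
[... 210 characters left out ...]
.........#..............
  82  ..............................#+.............
  77  ..............................#..............
  72  ..............................#..............
  67  ..............................++.............
  62  ..............................#+.............
  57  .............................+#+..........+#.
  52  ............................###...........+..
  47  ......................#+..+##................
  42  .....................+##.+###................
  37  .....................+#####..................
  32  ....................###......................
  27  ...................##+.......................
  22  ...................#.........................
```

>>> servo_tool(
  plan=[
    {"travel": [0,0,5],"roll": 0,"claw": 0.4},
    {"travel": [0,0,9],"roll": 0,"claw": 0.4},
    {"travel": [0,0,11.5],"roll": 0,"claw": 0.4},
    {"travel": [0,0,13],"roll": 0,"claw": 0.4},
    {"travel": [0,0,13.5],"roll": 0,"claw": 0.4},
    {"travel": [0,0,13.5],"roll": 0,"claw": 0.4},
  ],
)

```text
clock: 10.3
eef_pos: [0.4499, 0.0217, 0.2948]
tcp_rot: [0.0, 0.617, 0.787, 0.0]
ft_force: [-0.4, 0.4, -2.0]
gripper_width: 0.0533
```

```bash
python3 - <<'E'
from h import *
o=bot.get_obs();print(o['eef_pos'],(RM@(o['eef_pos'][:2]-C0)*1000).round(1),o['ft_force'])
f=grab('scene');side(f,zmin=250,zmax=390)
E
```

```text
[0.44988742 0.02166947 0.29480922] [-95.7   0.3] [-0.40336247  0.37595617 -1.95391946]
 387  .................+#..........................
 382  ..................#..........................
 377  ..................+..........................
 372  ..................#..........................
 367  ..................#..........................
 362  ..................#..........................
 342  .................+#..........................
 337  ................##+..........................
 332  ..............###+...........................
 327  ............+###.............................
 322  ...........###...............................
 317  ..........###................................
 312  ........###..................................
 307  .......##....................................
 302  .......++....................................
```

>>> servo_tool(
  plan=[
    {"travel": [0,0,-0.5],"roll": 0,"claw": 0.4},
    {"travel": [0,0,-1.5],"roll": 0,"claw": 0.4},
    {"travel": [0,0,-3],"roll": 0,"claw": 0.4},
    {"travel": [0,0,-5.5],"roll": 0,"claw": 0.4},
    {"travel": [0,0,-9],"roll": 0,"claw": 0.4},
    {"travel": [0,0,-13.5],"roll": 0,"claw": 0.4},
    {"travel": [0,0,-8.5],"roll": 0,"claw": 0.4},
    {"travel": [0,0,-4],"roll": 0,"claw": 0.4},
    {"travel": [0,0,-0.8],"roll": 0,"claw": 0.4},
    {"travel": [0,0,1.2],"roll": 0,"claw": 0.4},
    {"travel": [0,0,2],"roll": 0,"claw": 0.4},
    {"travel": [0,0,1.5],"roll": 0,"claw": 0.4},
    {"travel": [0,0,0],"roll": 0,"claw": 0.4},
    {"travel": [0,0,-2.5],"roll": 0,"claw": 0.4},
    {"travel": [0,0,-6],"roll": 0,"claw": 0.4},
    {"travel": [0,0,-10.5],"roll": 0,"claw": 0.4},
    {"travel": [0,0,-5.5],"roll": 0,"claw": 0.4},
    {"travel": [0,0,-2],"roll": 0,"claw": 0.4},
    {"travel": [0,0,-0.5],"roll": 0,"claw": 0.4},
    {"travel": [0,0,0],"roll": 0,"claw": 0.4},
  ],
)

```text
clock: 12.35
eef_pos: [0.4488, 0.0215, 0.2939]
tcp_rot: [-0.0, 0.617, 0.787, -0.0]
ft_force: [0.5, -0.5, -1.3]
gripper_width: 0.0531
```

```bash
python3 - <<'E'
from h import *
o=bot.get_obs();print(o['eef_pos'],(RM@(o['eef_pos'][:2]-C0)*1000).round(1),o['ft_force'])
f=grab('scene');side(f,zmin=230,zmax=390)
E
```

```text
[0.44875964 0.02149479 0.29393847] [-96.8   0.4] [ 0.47188013 -0.50723471 -1.2568125 ]
 387  .................+#..........................
 382  .................+#..........................
 377  ..................#..........................
 372  ..................#..........................
 367  ..................#..........................
 362  ..................#..........................
 357  ..................#..........................
 327  ...............#.............................
 322  ...............#.............................
 317  ...............#.............................
 312  ..............##........+#...................
 307  ..............##........++...................
 302  .............+#..............................
 297  .............+#..............................
 292  .............##........#.....................
 287  .............#.........+.....................
 282  .............#...............................
 277  ............+#...............................
 272  ............#+...............................
 267  ............#................................
```

>>> servo_tool(
  plan=[
    {"travel": [-0.8,2,-2],"roll": 0,"claw": 0.4},
    {"travel": [-1.6,5,-4],"roll": 0,"claw": 0.4},
    {"travel": [-3,9,-7],"roll": 0,"claw": 0.4},
    {"travel": [-4.2,12.5,-11],"roll": 0,"claw": 0.4},
    {"travel": [-4.9,14.5,-15],"roll": 0,"claw": 0.4},
    {"travel": [-4.9,15,-19],"roll": 0,"claw": 0.4},
    {"travel": [-4.9,15,-22.5],"roll": 0,"claw": 0.4},
    {"travel": [-4.9,15,-24],"roll": 0,"claw": 0.4},
    {"travel": [-4.9,15,-24.5],"roll": 0,"claw": 0.4},
    {"travel": [-4.9,15,-25],"roll": 0,"claw": 0.4},
    {"travel": [-4.9,15,-25.4],"roll": 0,"claw": 0.4},
    {"travel": [-4.9,15,-25.4],"roll": 0,"claw": 0.4},
  ],
)

```text
clock: 13.6
eef_pos: [0.4009, 0.1717, 0.0417]
tcp_rot: [0.001, 0.617, 0.787, 0.001]
ft_force: [-0.6, -0.7, 0.7]
gripper_width: 0.0529
```

```bash
python3 - <<'E'
from h import *
o=bot.get_obs();e=RM@(o['eef_pos'][:2]-C0)*1000;print(o['eef_pos'],e.round(1),o['ft_force'])
f=grab('scene');side(f,smin=e[0]-70,smax=e[0]+70,zmin=-5,zmax=110,off=e[1])
E
```

```text
[0.40093881 0.17170136 0.041672  ] [-106.9  157.7] [-0.63511459 -0.70631801  0.66306559]
  77  ........+....................
  72  ........#+...................
  67  ........#....................
  62  ........#....................
  57  .......##....................
  52  .......#..........+..........
  47  .......#+........#+..........
  42  .......#.....................
  37  ......+#.....................
  32  ......#......................
  27  ......#......................
  22  .....+#......................
  17  .....#+......................
  12  .....+.......................
   2  #######+............+####+##.
  -2  ++#+###.............+++.+#+#.
```

>>> servo_tool(
  plan=[
    {"travel": [-0.25,-0.06,-0.2],"roll": 0,"claw": 0.4},
    {"travel": [-0.5,-0.12,-0.4],"roll": 0,"claw": 0.4},
    {"travel": [-0.75,-0.18,-0.5],"roll": 0,"claw": 0.4},
    {"travel": [-1,-0.25,-0.6],"roll": 0,"claw": 0.4},
    {"travel": [-1,-0.25,-0.6],"roll": 0,"claw": 0.4},
    {"travel": [-1,-0.25,-0.5],"roll": 0,"claw": 0.8},
    {"travel": [-1,-0.25,-0.4],"roll": 0,"claw": 1},
    {"travel": [-1,-0.25,0],"roll": 0,"claw": 1},
    {"travel": [-1,-0.25,0.5],"roll": 0,"claw": 1},
    {"travel": [-1,-0.25,1],"roll": 0,"claw": 1},
  ],
)

```text
clock: 14.65
eef_pos: [0.3899, 0.1689, 0.0509]
tcp_rot: [-0.0, 0.617, 0.787, -0.0]
ft_force: [0.4, -0.7, 0.0]
gripper_width: 0.0855
```

```bash
python3 - <<'E'
from h import *
o=bot.get_obs();e=RM@(o['eef_pos'][:2]-C0)*1000;print(o['eef_pos'],e.round(1),o['ft_force'])
f=grab('scene');side(f,smin=e[0]-70,smax=e[0]+70,zmin=-5,zmax=110,off=e[1])
E
```

```text
[0.38991283 0.16894139 0.05090055] [-118.2  157.7] [ 0.43066605 -0.70216111  0.00557981]
  67  .......+.........+...........
  62  .......+.....................
  57  .......#.....................
  52  .......#.....................
  47  .......+.....................
  42  .......#.....................
  37  .......#........++...........
  32  .......+.........+...........
  27  .......#.....+++.............
  22  .......+......+..............
  17  .......#.....................
  12  .......#.....................
   7  .......+.....................
   2  ########...............++###.
  -2  #+.###+#..............+#+++#.
```

>>> servo_tool(
  plan=[
    {"travel": [-0.5,-0.12,0],"roll": 0,"claw": 1},
    {"travel": [-0.5,-0.12,0],"roll": 0,"claw": 0.4},
    {"travel": [-0.5,-0.12,0],"roll": 0,"claw": 0.4},
    {"travel": [-0.5,-0.12,0],"roll": 0,"claw": 0.4},
    {"travel": [-0.5,-0.12,0],"roll": 0,"claw": 0.4},
    {"travel": [-0.5,-0.12,0],"roll": 0,"claw": 0.4},
    {"travel": [-0.5,-0.12,0],"roll": 0,"claw": 0.4},
    {"travel": [-0.5,-0.12,1],"roll": 0,"claw": 0.4},
    {"travel": [-0.5,-0.12,3],"roll": 0,"claw": 0.4},
    {"travel": [-0.3,-0.5,5.5],"roll": 0,"claw": 0.4},
    {"travel": [0.5,-2,8],"roll": 0,"claw": 0.4},
    {"travel": [1.8,-4.5,9.6],"roll": 0,"claw": 0.4},
    {"travel": [3.3,-7,9.6],"roll": 0,"claw": 0.4},
    {"travel": [4.8,-9.5,9.6],"roll": 0,"claw": 0.4},
    {"travel": [6.2,-12,9.6],"roll": 0,"claw": 0.4},
    {"travel": [7.1,-13.7,9.6],"roll": 0,"claw": 0.4},
    {"travel": [7.5,-14.3,9.6],"roll": 0,"claw": 0.4},
    {"travel": [7.5,-14.3,9.6],"roll": 0,"claw": 0.4},
  ],
  force=20,
)

```text
clock: 16.5
eef_pos: [0.4653, 0.0256, 0.1467]
tcp_rot: [-0.0, 0.617, 0.787, 0.0]
ft_force: [-1.1, 0.4, -2.1]
gripper_width: 0.0531
```

```bash
python3 - <<'E'
from h import *
o=bot.get_obs();e=RM@(o['eef_pos'][:2]-C0)*1000;print(o['eef_pos'],e.round(1),o['ft_force'],o['gripper_width'])
f=grab('scene');side(f,smin=-150,smax=0,zmin=60,zmax=200)
E
```

```text
[0.46532597 0.02558532 0.14671173] [-79.7   0.4] [-1.11694095  0.39108589 -2.10574585] 0.05307103570685979
 162  .......++......................
 157  ........#.........+............
 152  ........#.........+............
 147  ........#......................
 142  ........#......................
 137  ........#......................
 132  ........+......................
 127  ........#.....+#+..............
 122  ........#.....++.+.............
 117  ........#......................
 112  ........#......................
 107  ........#......................
 102  ........#......................
  97  ........+......................
  92  ....................+..........
  87  ....................+..........
  82  ....................#..........
  77  ....................#..........
  72  ....................#..........
  67  ....................+..........
  62  ....................#+.........
```

>>> servo_tool(
  plan=[
    {"travel": [0.35,0.08,0],"roll": 0,"claw": 0.4},
    {"travel": [0.68,0.17,0],"roll": 0,"claw": 0.4},
    {"travel": [0.94,0.23,0.16],"roll": 0,"claw": 0.4},
    {"travel": [1.2,0.3,0.32],"roll": 0,"claw": 0.4},
    {"travel": [1.47,0.37,0.46],"roll": 0,"claw": 0.4},
    {"travel": [1.73,0.43,0.57],"roll": 0,"claw": 0.4},
    {"travel": [2.02,0.5,0.66],"roll": 0,"claw": 0.4},
    {"travel": [2.3,0.57,0.73],"roll": 0,"claw": 0.4},
    {"travel": [2.58,0.65,0.8],"roll": 0,"claw": 0.4},
    {"travel": [2.87,0.72,0.84],"roll": 0,"claw": 0.4},
    {"travel": [3.16,0.79,0.85],"roll": 0,"claw": 0.4},
    {"travel": [3.46,0.86,0.84],"roll": 0,"claw": 0.4},
    {"travel": [3.76,0.94,0.83],"roll": 0,"claw": 0.4},
    {"travel": [4.05,1.01,0.8],"roll": 0,"claw": 0.4},
  ],
)

```text
clock: 17.95
eef_pos: [0.5062, 0.0362, 0.1551]
tcp_rot: [0.0, 0.617, 0.787, 0.0]
ft_force: [-2.4, 0.5, 2.2]
gripper_width: 0.0527
```

```bash
python3 - <<'E'
from h import *
o=bot.get_obs();e=RM@(o['eef_pos'][:2]-C0)*1000;print(o['eef_pos'],e.round(1),o['ft_force'],o['gripper_width'])
f=grab('scene');side(f,smin=-150,smax=0,zmin=60,zmax=200)
E
```

```text
[0.50622266 0.03622447 0.15514951] [-37.5   0.8] [-2.40641281  0.45295061  2.24854277] 0.05274849808814908
 182  .................#+............
 177  .................#.............
 172  ...............+##.............
 167  ...............+#..............
 162  ...............#+..............
 157  ..............##...............
 152  .............##.........+++....
 147  .............#+.........+#.....
 142  ............##..........#+.....
 137  ...........##..................
 132  ..........+#+..................
 127  ...........#...................
  77  ....................+..........
  72  ....................#..........
  67  ....................++.........
  62  ....................#..........
```

>>> servo_tool(
  plan=[
    {"travel": [0.46,0.12,-0.05],"roll": 0,"claw": 0.4},
    {"travel": [0.93,0.23,-0.16],"roll": 0,"claw": 0.4},
    {"travel": [1.36,0.34,-0.3],"roll": 0,"claw": 0.4},
    {"travel": [1.78,0.45,-0.47],"roll": 0,"claw": 0.4},
    {"travel": [2.05,0.51,-0.61],"roll": 0,"claw": 0.4},
    {"travel": [2.32,0.58,-0.76],"roll": 0,"claw": 0.4},
    {"travel": [2.57,0.64,-0.93],"roll": 0,"claw": 0.4},
    {"travel": [2.8,0.7,-1.11],"roll": 0,"claw": 0.4},
    {"travel": [3.04,0.76,-1.31],"roll": 0,"claw": 0.4},
    {"travel": [3.26,0.81,-1.52],"roll": 0,"claw": 0.4},
  ],
)

```text
clock: 19.0
eef_pos: [0.5389, 0.0444, 0.1397]
tcp_rot: [0.0, 0.617, 0.787, 0.001]
ft_force: [1.2, 1.8, 4.5]
gripper_width: 0.053
```

```bash
python3 - <<'E'
from h import *
o=bot.get_obs();e=RM@(o['eef_pos'][:2]-C0)*1000;print(o['eef_pos'],e.round(1),o['ft_force'],o['gripper_width'])
f=grab('scene');side(f,smin=-150,smax=0,zmin=60,zmax=200)
E
```

```text
[0.53893615 0.04437571 0.139674  ] [-3.8  0.8] [1.19591103 1.77047855 4.49173814] 0.052955561149843025
 177  .........................++#...
 172  .......................+####...
 167  ....................######.....
 162  .................+####.........
 157  ...............####+...........
 152  ...............#+..............
 147  ...............+...............
 142  ...............#+..............
 137  ................+..............
 132  ................#..............
 127  ................+..............
 122  .................+.............
 117  .................#.............
 112  .................++............
  92  ....................+..........
  87  ....................#..........
  82  ....................#..........
  77  ....................#..........
  72  ....................#+.........
  67  ....................#+.........
  62  ....................#..........
```

>>> servo_tool(
  plan=[
    {"travel": [0.25,0.06,-0.25],"roll": 0,"claw": 0.4},
    {"travel": [0.5,0.12,-0.55],"roll": 0,"claw": 0.4},
    {"travel": [0.72,0.18,-0.82],"roll": 0,"claw": 0.4},
    {"travel": [0.92,0.23,-1.07],"roll": 0,"claw": 0.4},
    {"travel": [1.1,0.27,-1.37],"roll": 0,"claw": 0.4},
    {"travel": [1.26,0.31,-1.67],"roll": 0,"claw": 0.4},
    {"travel": [1.36,0.34,-1.87],"roll": 0,"claw": 0.4},
    {"travel": [1.36,0.34,-1.95],"roll": 0,"claw": 0.4},
    {"travel": [1.36,0.34,-1.95],"roll": 0,"claw": 0.4},
    {"travel": [1.36,0.34,-1.95],"roll": 0,"claw": 0.4},
    {"travel": [1.36,0.34,-1.95],"roll": 0,"claw": 0.4},
  ],
)

```text
clock: 20.15
eef_pos: [0.5521, 0.0477, 0.1203]
tcp_rot: [0.0, 0.617, 0.787, 0.0]
ft_force: [2.5, 3.4, 3.8]
gripper_width: 0.0531
```

```bash
python3 - <<'E'
from h import *
o=bot.get_obs();e=RM@(o['eef_pos'][:2]-C0)*1000;print(o['eef_pos'],e.round(1),o['ft_force'],o['gripper_width'])
f=crop('scene','c6',170,250,225,305,7);side(f,smin=-150,smax=0,zmin=60,zmax=200)
E
```

```text
[0.55212803 0.0476738  0.12028002] [9.8 0.8] [2.51197848 3.41036443 3.76178892] 0.05306184566188604
 197  .............................#.
 192  .............................#.
 187  .............................#.
 167  ...................+++.........
 162  ...................########+++.
 157  ...................#+...+#####.
 152  ...................#...........
 147  ..................+#...........
 142  ..................##...........
 137  ..................#+...........
 132  ..................#............
 127  ..................#............
 122  ..................#............
 117  ..................#............
 102  ....................+..........
  97  ....................#..........
  92  ....................+..........
  87  ....................#..........
  82  ....................#..........
  77  ....................#..........
  72  ....................#+.........
  67  ....................#..........
  62  ....................#+.........
```

View pics/c6.png

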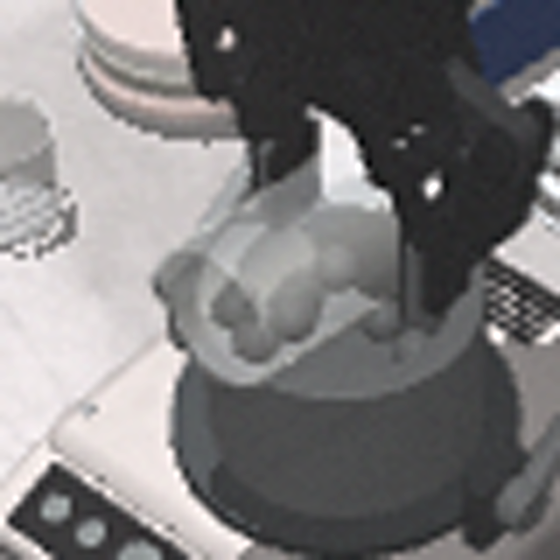

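>>> servo_tool(
  plan=[
    {"travel": [0,0,0.05],"roll": 0,"claw": 0.4},
    {"travel": [-0.2,-0.05,0.05],"roll": 0,"claw": 0.4},
    {"travel": [-0.4,-0.1,0.05],"roll": 0,"claw": 0.4},
    {"travel": [-0.6,-0.15,0.05],"roll": 0,"claw": 0.4},
    {"travel": [-0.8,-0.2,0.05],"roll": 0,"claw": 0.4},
    {"travel": [-1,-0.25,0.05],"roll": 0,"claw": 0.4},
    {"travel": [-1,-0.25,0.05],"roll": 0,"claw": 0.4},
    {"travel": [-1,-0.25,0.05],"roll": 0,"claw": 0.4},
  ],
)

```text
clock: 21.0
eef_pos: [0.5436, 0.0448, 0.1219]
tcp_rot: [0.002, 0.617, 0.787, 0.001]
ft_force: [5.0, 1.1, 6.7]
gripper_width: 0.0529
```

```bash
python3 - <<'E'
from h import *
o=bot.get_obs();e=RM@(o['eef_pos'][:2]-C0)*1000;print(o['eef_pos'],e.round(1),o['ft_force'],o['gripper_width'])
f=crop('scene','c7',170,250,225,305,7);side(f,smin=-150,smax=0,zmin=60,zmax=200)
E
```

```text
[0.54357101 0.04479827 0.1219412 ] [0.8 0.1] [5.00738617 1.10869508 6.72504522] 0.05289482817750976
 197  ...........................+...
 192  ...........................#...
 187  ...........................+...
 167  .................+##++.........
 162  .................###########+..
 157  .................#......+#+###.
 152  .................#.............
 147  .................#.............
 142  ................+#.............
 137  ................+#.............
 132  ................#+.............
 127  ................#+.............
 122  ................#..............
 117  ................#..............
  97  ....................+..........
  92  ....................+..........
  87  ....................#+.........
  82  ....................#+.........
  77  ....................#+.........
  72  ....................#+.........
  67  ....................#..........
  62  ....................#..........
```

View pics/c7.png

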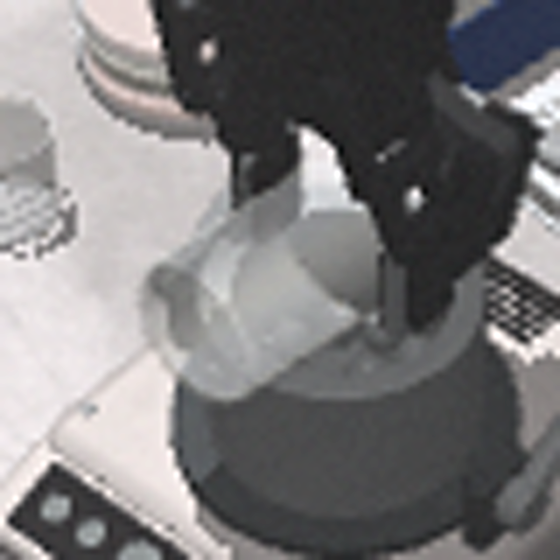

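>>> servo_tool(
  plan=[
    {"travel": [0,0,2],"roll": 0,"claw": 0.4},
    {"travel": [0,0,5],"roll": 0,"claw": 0.4},
    {"travel": [-4,-1,8],"roll": 0,"claw": 0.4},
    {"travel": [-8.5,-2,12],"roll": 0,"claw": 0.4},
    {"travel": [-10,-2.5,16],"roll": 0,"claw": 0.4},
    {"travel": [-10,-2.5,16],"roll": 0,"claw": 0.4},
    {"travel": [-10,-2.5,11],"roll": 0,"claw": 0.4},
    {"travel": [-10,-2.5,6],"roll": 0,"claw": 0.4},
    {"travel": [-10,-2.5,11],"roll": 0,"claw": 0.4},
    {"travel": [-10,-2.5,15],"roll": 0,"claw": 0.4},
    {"travel": [-10,-2.5,17],"roll": 0,"claw": 0.4},
    {"travel": [-10,-2.5,16],"roll": 0,"claw": 0.4},
    {"travel": [-10,-2.5,11],"roll": 0,"claw": 0.4},
    {"travel": [-10,-2.5,6],"roll": 0,"claw": 0.4},
    {"travel": [-10,-2.5,11],"roll": 0,"claw": 0.4},
    {"travel": [-10,-2.5,15],"roll": 0,"claw": 0.4},
    {"travel": [-10,-2.5,17],"roll": 0,"claw": 0.4},
    {"travel": [-10,-2.5,17],"roll": 0,"claw": 0.4},
  ],
)

```text
clock: 22.85
eef_pos: [0.4415, 0.0197, 0.2909]
tcp_rot: [0.0, 0.617, 0.787, -0.0]
ft_force: [0.2, -0.2, -0.8]
gripper_width: 0.0532
```

```bash
cat > st.py <<'E'
from h import *
import sys
o=bot.get_obs();e=RM@(o['eef_pos'][:2]-C0)*1000;z=o['eef_pos'][2]*1000;print(o['eef_pos'],e.round(1),o['ft_force'],o['gripper_width'])
f=grab('scene');side(f,smin=e[0]-80,smax=e[0]+60,zmin=max(z-70,-5),zmax=z+60,off=e[1])
E
python3 st.py
```

```text
[0.44152411 0.01965556 0.29085977] [-104.3    0.4] [ 0.22067029 -0.1917059  -0.77825674] 0.05316667324931748
 333  ...#####+....+...............
 328  ...#.###########+............
 323  ...#..........++.............
 318  ..+#.........................
 313  ..#+.........................
 308  ..#..........................
 303  ..#+.........................
 298  ..#..........................
 293  ..#..........................
 288  ..#..........................
 283  ..+..........................
```

>>> servo_tool(
  plan=[
    {"travel": [0,2,0],"roll": 8,"claw": 0.4},
    {"travel": [0,4,0],"roll": 16,"claw": 0.4},
    {"travel": [0.2,6,0],"roll": 24,"claw": 0.4},
    {"travel": [0.4,8,0],"roll": 32,"claw": 0.4},
    {"travel": [0.6,10,0],"roll": 40,"claw": 0.4},
    {"travel": [0.8,12,0],"roll": 48,"claw": 0.4},
    {"travel": [1,14,0],"roll": 56,"claw": 0.4},
    {"travel": [1,16.4,0],"roll": 64,"claw": 0.4},
    {"travel": [1,16.4,0],"roll": 72,"claw": 0.4},
    {"travel": [1,16.4,0],"roll": 80,"claw": 0.4},
    {"travel": [1,16.4,0],"roll": 88,"claw": 0.4},
    {"travel": [1,16.4,-3],"roll": 90,"claw": 0.4},
    {"travel": [1,16.4,-7],"roll": 90,"claw": 0.4},
    {"travel": [1,16.4,-11],"roll": 90,"claw": 0.4},
    {"travel": [1,16.4,-15],"roll": 90,"claw": 0.4},
    {"travel": [1,16.4,-19],"roll": 90,"claw": 0.4},
    {"travel": [1,16.4,-22],"roll": 90,"claw": 0.4},
    {"travel": [1,16.4,-23.6],"roll": 90,"claw": 0.4},
    {"travel": [1,16.4,-24.2],"roll": 90,"claw": 0.4},
    {"travel": [1,16.4,-24.2],"roll": 90,"claw": 0.4},
  ],
)

```text
clock: 24.9
eef_pos: [0.4496, 0.1831, 0.0463]
tcp_rot: [-0.003, -0.121, 0.993, -0.001]
ft_force: [0.4, 0.4, -0.1]
gripper_width: 0.0528
```

```bash
cat > st2.py <<'E'
# view in the mill's lateral/height plane (columns: lateral, 5 mm), strip round the gripper's s
from h import *
import sys
o=bot.get_obs();e=RM@(o['eef_pos'][:2]-C0)*1000;z=o['eef_pos'][2]*1000;print(o['eef_pos'],e.round(1),o['ft_force'],o['gripper_width'])
for n in ('scene','top'):
    f=grab(n);P=cloud(f);S=np.concatenate([(P[...,:2]-C0)@RM.T,P[...,2:]],-1)*1000
    M=S[(abs(S[...,0]-e[0])<6)&(S[...,1]>40)&(S[...,1]<220)&(S[...,2]>-5)&(S[...,2]<z+60)]
    print(n)
    for zz in range(int(z+60)//5*5,-10,-5):
        r=M[(M[:,2]>=zz)&(M[:,2]<zz+5),1]
        if len(r): print('%4d '%(zz+2),''.join('#' if ((r>=y)&(r<y+5)).any() else '.' for y in range(40,220,5)))
E
python3 st2.py
```

```text
[0.44959403 0.18307721 0.04631076] [-56.9 157. ] [ 0.39172769  0.40510083 -0.05109345] 0.05276488686978644
scene
  92  ..........##........................
  87  ..........##########..##............
  82  ..........##..##########............
  77  ..........#............#............
  72  ..........#.........................
  67  .........##.........................
  62  .........##.........................
  57  .........##.........................
  52  ....#....##.........................
  47  ######...#..........................
  42  #######..##.........................
   7  ..............#.....................
   2  ...........#################........
  -3  ............#########.###...#.......
top
  92  ...........#####....................
  87  ...........########.................
  82  ..........###.#####.................
  77  ..........#.........................
  72  ..........#.........................
  67  ..........#.........................
  62  ..........#.........................
  57  ..........#.........................
  52  ..#.......#.........................
  47  ######....#.........................
  42  ########............................
  37  ......##............................
   7  .........#..........................
   2  .......####.........................
  -3  .......####.........................
```

>>> servo_tool(
  plan=[
    {"travel": [0.14,-0.55,0],"roll": 0,"claw": 0.4},
    {"travel": [0.27,-1.1,0],"roll": 0,"claw": 0.4},
    {"travel": [0.3,-1.22,0.45],"roll": 0,"claw": 0.4},
    {"travel": [0.33,-1.34,0.9],"roll": 0,"claw": 0.4},
    {"travel": [0.36,-1.46,1.34],"roll": 0,"claw": 0.4},
    {"travel": [0.43,-1.73,1.94],"roll": 0,"claw": 0.4},
    {"travel": [0.5,-2,2.54],"roll": 0,"claw": 0.4},
    {"travel": [0.6,-2.4,3.1],"roll": 0,"claw": 0.4},
    {"travel": [0.7,-2.8,3.6],"roll": 0,"claw": 0.4},
    {"travel": [0.81,-3.25,4.1],"roll": 0,"claw": 0.4},
    {"travel": [0.81,-3.25,4.1],"roll": 0,"claw": 0.4},
  ],
)

```text
clock: 26.1
eef_pos: [0.4605, 0.1512, 0.0903]
tcp_rot: [0.001, -0.12, 0.993, 0.0]
ft_force: [1.1, 0.0, -1.2]
gripper_width: 0.0532
```

```bash
python3 st2.py
```

```text
[0.46054839 0.15116962 0.09031349] [-54.  123.4] [ 1.11187439  0.02407616 -1.20824384] 0.05320834230542446
scene
 132  ...######.#.##......................
 127  ...##.###########...................
 122  ...#.........#.##...................
 117  ...##...............................
 112  ...#................................
 107  ...#................................
 102  ..##................................
  97  ..##................................
  92  ..##................................
  87  ..##................................
  82  ...#................................
  47  ######..............................
  42  #######.............................
   7  ................................#...
   2  ...........#########################
  -3  ............########################
top
 132  ....######..........................
 127  ....#######.........................
 122  ....#...............................
 117  ....#...............................
 112  ...#................................
 107  ...##...............................
 102  ...#................................
  97  ...#................................
  92  ...#................................
  82  ...#................................
  47  ####................................
  42  ####................................
```

>>> servo_tool(
  plan=[
    {"travel": [-0.4,1.7,0],"roll": 0,"claw": 0.4},
    {"travel": [-0.82,3.4,0],"roll": 0,"claw": 0.4},
    {"travel": [-0.82,3.4,-2],"roll": 0,"claw": 0.4},
    {"travel": [-0.82,3.4,-4.2],"roll": 0,"claw": 0.4},
    {"travel": [-0.82,3.4,-4.4],"roll": 0,"claw": 0.4},
    {"travel": [-0.67,2.8,-4.4],"roll": 0,"claw": 0.4},
    {"travel": [-0.53,2.15,-4.4],"roll": 0,"claw": 0.4},
    {"travel": [-0.47,1.9,-4.4],"roll": 0,"claw": 0.4},
    {"travel": [-0.41,1.65,-4.3],"roll": 0,"claw": 0.4},
    {"travel": [-0.41,1.65,-4.3],"roll": 0,"claw": 0.4},
  ],
)

```text
clock: 27.2
eef_pos: [0.4559, 0.1702, 0.0478]
tcp_rot: [0.0, -0.121, 0.993, 0.003]
ft_force: [-2.6, 6.3, 0.1]
gripper_width: 0.0528
```

```bash
python3 st2.py
```

```text
[0.45594619 0.17023175 0.04775453] [-53.9 143. ] [-2.60017907  6.33321441  0.11045092] 0.052752162078666016
scene
  92  ........#...........................
  87  .......#############................
  82  .......#...###########..............
  77  .......#............................
  72  .......#............................
  67  .......##...........................
  62  .......#............................
  57  ......##............................
  52  ......##............................
  47  ########............................
  42  ########............................
  37  .......#............................
   2  ...........#####.#########..........
  -3  ...........#..#.##.####.#...........
top
  92  ..........####......................
  87  ........#######.....................
  82  .......########.....................
  77  .......#............................
  72  .......#............................
  62  .......#............................
  57  .......#............................
  52  #......#............................
  47  ######.#............................
  42  ########............................
  37  ......##............................
```

>>> servo_tool(
  plan=[
    {"travel": [0.05,-0.19,0],"roll": 0,"claw": 0.4},
    {"travel": [0.1,-0.39,0.1],"roll": 0,"claw": 0.4},
    {"travel": [0.12,-0.49,0.3],"roll": 0,"claw": 0.4},
    {"travel": [0.15,-0.58,0.6],"roll": 0,"claw": 0.4},
    {"travel": [0.17,-0.68,1],"roll": 0,"claw": 0.4},
    {"travel": [0.22,-0.87,1.5],"roll": 0,"claw": 0.4},
  ],
)

```text
clock: 27.9
eef_pos: [0.4579, 0.1626, 0.063]
tcp_rot: [0.001, -0.122, 0.993, 0.004]
ft_force: [-2.2, 6.3, 2.1]
gripper_width: 0.0527
```

```bash
python3 st2.py
```

```text
[0.45789208 0.16258324 0.06299953] [-53.8 135.1] [-2.20326803  6.31234927  2.10743902] 0.052708779056185255
scene
 102  .................##.................
  97  ..........########..................
  92  ......#########.##..................
  87  .....######.........................
  82  .....#..............................
  77  .....##.............................
  72  .....#..............................
  67  ......#.............................
  62  ......#.............................
  57  ......#.............................
  52  ......#.............................
  47  ######.#............................
  42  ########............................
  37  .......#............................
   2  ...........###############.....##...
  -3  ............##############...#....#.
top
  97  .........####.......................
  92  ......########......................
  87  .....######.#.......................
  52  ...#................................
  47  #######.............................
  42  #######.............................
```

>>> servo_tool(
  plan=[
    {"travel": [0.1,-0.39,0.4],"roll": 0,"claw": 0.4},
    {"travel": [0.19,-0.78,0.9],"roll": 0,"claw": 0.4},
    {"travel": [0.31,-1.26,1.5],"roll": 0,"claw": 0.4},
    {"travel": [0.44,-1.75,1.9],"roll": 0,"claw": 0.4},
    {"travel": [0.58,-2.33,2.3],"roll": 0,"claw": 0.4},
    {"travel": [0.73,-2.91,2.6],"roll": 0,"claw": 0.4},
  ],
)

```text
clock: 28.6
eef_pos: [0.4658, 0.1317, 0.0894]
tcp_rot: [0.001, -0.121, 0.993, 0.002]
ft_force: [-2.0, 4.6, 3.1]
gripper_width: 0.0528
```

```bash
python3 st2.py
```

```text
[0.46583012 0.13170471 0.08939859] [-53.6 103.2] [-2.03963309  4.58538846  3.07259438] 0.05281526513521261
scene
 122  ........##..........................
 117  .......###..........................
 112  .......##...........................
 107  .....###............................
 102  ....###.............................
  97  ...####.............................
  92  ..####..............................
  87  .###...........###..................
  82  .##............##...................
  77  ##..................................
  72  .#..................................
  47  #####...............................
  42  #####...............................
   2  ...........#########################
  -3  ...........################.####.##.
top
 107  .....##.............................
 102  .....##.............................
  97  ....##..............................
  92  ...##...............................
  87  ..##................................
  82  .###................................
  77  .##.................................
  47  ##..................................
  42  ##..................................
```

>>> servo_tool(
  plan=[
    {"travel": [0.17,-0.68,0.3],"roll": 0,"claw": 0.4},
    {"travel": [0.34,-1.36,0.5],"roll": 0,"claw": 0.4},
    {"travel": [0.51,-2.04,0.7],"roll": 0,"claw": 0.4},
    {"travel": [0.68,-2.72,0.8],"roll": 0,"claw": 0.4},
    {"travel": [0.82,-3.3,0.9],"roll": 0,"claw": 0.4},
    {"travel": [0.92,-3.69,0.9],"roll": 0,"claw": 0.4},
  ],
)

```text
clock: 29.3
eef_pos: [0.4745, 0.0922, 0.0963]
tcp_rot: [-0.0, -0.12, 0.993, -0.001]
ft_force: [0.1, 0.8, 1.1]
gripper_width: 0.0527
```

```bash
python3 st2.py
```

```text
[0.47449438 0.09215203 0.09625289] [-54.7  62.8] [0.09194838 0.75750653 1.08891293] 0.052732838293655195
scene
 122  #...................................
 117  #...................................
 112  #...................................
  97  ........#...........................
  92  .......##...........................
  87  .......##...........................
  82  .......##...........................
  77  .......##...........................
   2  ...........#########################
  -3  ...........####.####################
top
   7  ..............................#.#...
   2  .............................#######
  -3  .............................#######
```

>>> servo_tool(
  plan=[
    {"travel": [0,0,3],"roll": 0,"claw": 0.4},
    {"travel": [0,1,6],"roll": 0,"claw": 0.4},
    {"travel": [-2.5,4,6],"roll": 0,"claw": 0.4},
    {"travel": [-5.5,8,6],"roll": 0,"claw": 0.4},
    {"travel": [-8,11,6],"roll": 0,"claw": 0.4},
    {"travel": [-8.7,12,5],"roll": 0,"claw": 0.4},
    {"travel": [-8.7,12,3],"roll": 0,"claw": 0.4},
    {"travel": [-8.7,12,1],"roll": 0,"claw": 0.4},
  ],
)

```text
clock: 30.2
eef_pos: [0.3875, 0.2135, 0.1056]
tcp_rot: [0.0, -0.121, 0.993, -0.001]
ft_force: [0.5, -0.3, -0.3]
gripper_width: 0.0529
```

```bash
sed -i 's/>40)&(S\[...,1\]<220)/>130)\&(S[...,1]<270)/; s/range(40,220,5)/range(130,270,5)/' st2.py; python3 st2.py
```

```text
[0.38746918 0.21352148 0.10564843] [-109.8  201.6] [ 0.54168793 -0.30453423 -0.33239725] 0.052933160962927286
scene
 132  .........#..................
 127  .........##.................
 122  ........###.................
 117  ........##........##........
 112  ........##........##........
 107  ........##........##........
 102  .......##........###........
  97  .......##........##.........
  92  .......##........##.........
  87  ......###...................
  82  ......##....................
  77  ......#.....................
  72  ......##....................
  67  ......#.....................
   2  ############################
  -3  #.##########################
top
 122  .........#..................
 117  .........#..................
 112  ........##..................
 107  ........##..................
 102  ........#...................
  97  ........#...................
  92  .......##...................
  87  .......#....................
  82  .......#....................
  77  ......##....................
  72  ......##....................
  67  ......#.....................
   7  ...##.#.....................
   2  #########...................
  -3  ########....................
```

>>> servo_tool(
  plan=[
    {"travel": [0,0,-2],"roll": 0,"claw": 0.4},
    {"travel": [0,0,-4],"roll": 0,"claw": 0.4},
    {"travel": [0,0,-5],"roll": 0,"claw": 0.4},
    {"travel": [0.1,-0.39,-5.3],"roll": 0,"claw": 0.4},
    {"travel": [0.2,-0.78,-5.6],"roll": 0,"claw": 0.4},
    {"travel": [0.29,-1.16,-5.8],"roll": 0,"claw": 0.4},
    {"travel": [0.29,-1.16,-5.8],"roll": 0,"claw": 0.4},
    {"travel": [0.29,-1.16,-5.7],"roll": 0,"claw": 0.75},
    {"travel": [0.29,-1.16,-5.7],"roll": 0,"claw": 1},
    {"travel": [0.29,-1.16,-5.7],"roll": 0,"claw": 1},
    {"travel": [0.29,-1.16,-3],"roll": 0,"claw": 1},
    {"travel": [0.29,-1.16,1],"roll": 0,"claw": 1},
    {"travel": [0.29,-1.16,6],"roll": 0,"claw": 1},
    {"travel": [0.29,-1.16,11],"roll": 0,"claw": 1},
  ],
)

```text
clock: 31.7
eef_pos: [0.3897, 0.2014, 0.218]
tcp_rot: [-0.001, -0.121, 0.993, -0.0]
ft_force: [0.8, 1.3, -0.8]
gripper_width: 0.0848
```

```bash
python3 st2.py; python3 - <<'E'
from h import *
a=grab('scene');b=grab('top')
x=cv2.resize(a['color'][140:280,150:350],(600,420),interpolation=cv2.INTER_CUBIC);cv2.imwrite('pics/c8.png',cv2.convertScaleAbs(x,alpha=1.2)[:,:,::-1])
E
```

```text
[0.38973789 0.2014494  0.21795197] [-110.5  189.3] [ 0.81486784  1.33039672 -0.83772299] 0.08483394039524439
scene
  67  ...#........................
  62  ...#.........##.............
  57  ...##.......##..............
  52  ...##........##.............
  47  ...##........#..............
  42  ...##........#..............
  37  ...##.......##..............
  32  ...#.........#..............
  27  ...##.......##..............
  22  ...#........##..............
  17  ...#.........#..............
  12  ...##.......................
   7  ...#........................
   2  ####..............##########
  -3  ####................#.######
top
  72  ...#........................
  67  ...##........#..............
  62  ...##........##.............
  57  .............#..............
  52  ...#.........#..............
  47  ...#........................
  42  .............#..............
  37  ...#.........#..............
  32  ....#........#..............
  27  ...##........#..............
  22  .............#..............
  17  ....#........#..............
  12  ...##........#..............
   7  #####.#..#.#.#..............
   2  ####.#########..............
  -3  ####..########..............
```

View pics/c8.png

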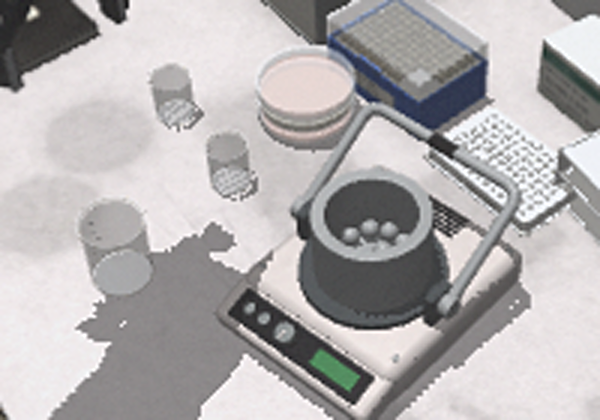

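```bash
python3 - <<'E'
from h import *
import pickle
from scipy.optimize import least_squares
def circ(p,r=.03):
    return least_squares(lambda s:np.hypot(p[:,0]-s[0],p[:,1]-s[1])-s[2],[*p[:,:2].mean(0),r],loss='soft_l1',f_scale=.001).x.round(4)
t=pickle.load(open('top0.pkl','rb'));s=grab('scene')
def edges(f,mask,h,c,r):
    cs,_=cv2.findContours(mask.astype(np.uint8),cv2.RETR_CCOMP,cv2.CHAIN_APPROX_NONE)
    for k in cs:
        if len(k)>25:
            q=onplane(f,k.reshape(-1,2),h);x=circ(q)
            if np.hypot(*(x[:2]-c))<.02: print('   ',len(k),x)
for n,f in(('top',t),('scene',s)):
    P=cloud(f);Z=P[...,2];L=np.array([.4447,-.267]);d=np.hypot(P[...,0]-L[0],P[...,1]-L[1])
    print(n,'flange');edges(f,(Z>.009)&(d<.06),.016,L,.043)
    print(n,'knob');edges(f,(Z>.044)&(d<.03),.052,L,.012); m=(Z>.046)&(d<.03);print(m.sum(),P[m].mean(0) if m.any() else 0)
    J=C0;d=np.hypot(P[...,0]-J[0],P[...,1]-J[1]);print(n,'jar');edges(f,(abs(Z-.112)<.006)&(d<.05),.112,J,.04)
    S=np.concatenate([(P[...,:2]-C0)@RM.T,P[...,2:]],-1)*1000
    m=(S[...,0]>35)&(S[...,0]<130)&(abs(S[...,1])<50)&(S[...,2]>75)&(S[...,2]<180);b=S[m];print('bar',len(b),np.median(b,axis=0),np.polyfit(b[:,1],b[:,0],1))
E
```

```text
top flange
    103 [ 0.4445 -0.2661  0.042 ]
top knob
    28 [ 0.4444 -0.2657  0.0112]
84 [ 0.44467957 -0.26625214  0.0505981 ]
top jar
    117 [0.5426 0.0444 0.0447]
    90 [0.5425 0.0443 0.0354]
bar 306 [ 81.17532713   0.14741422 119.74846436] [-1.89878862e-02  7.01646254e+01]
scene flange
    123 [ 0.4438 -0.2714  0.0422]
scene knob
    35 [ 0.4435 -0.2717  0.0115]
128 [ 0.44407273 -0.27128904  0.05105871]
scene jar
    107 [0.5411 0.04   0.0455]
    81 [0.5412 0.0397 0.0347]
bar 241 [ 79.07207101  -1.01327438 119.36626973] [-9.94242149e-03  7.03059981e+01]
```

>>> servo_tool(
  plan=[
    {"travel": [0.2,-3,0],"roll": 0,"claw": 1},
    {"travel": [0.6,-7,0],"roll": 0,"claw": 1},
    {"travel": [1,-11.5,0],"roll": 0,"claw": 1},
    {"travel": [1.6,-16,0],"roll": 0,"claw": 1},
    {"travel": [2.2,-20.5,0],"roll": 0,"claw": 1},
    {"travel": [2.8,-25,0],"roll": 0,"claw": 1},
    {"travel": [3.4,-29.5,0],"roll": 0,"claw": 1},
    {"travel": [4,-34,0],"roll": 0,"claw": 1},
    {"travel": [4.5,-38.5,0],"roll": 0,"claw": 0.6},
    {"travel": [5,-42.5,-2],"roll": 0,"claw": 0.6},
    {"travel": [5.4,-45.5,-4],"roll": 0,"claw": 0.6},
    {"travel": [5.5,-46.8,-6],"roll": 0,"claw": 0.6},
    {"travel": [5.5,-46.8,-8],"roll": 0,"claw": 0.6},
  ],
)

```text
clock: 33.25
eef_pos: [0.4439, -0.2676, 0.1332]
tcp_rot: [-0.002, -0.119, 0.993, 0.001]
ft_force: [1.2, 0.4, 0.6]
gripper_width: 0.0513
```

>>> servo_tool(
  plan=[
    {"travel": [0,-0.1,-4],"roll": 0,"claw": 0.6},
    {"travel": [0,-0.1,-8],"roll": 0,"claw": 0.6},
    {"travel": [0,-0.1,-9.8],"roll": 0,"claw": 0.6},
    {"travel": [0,-0.1,-10.3],"roll": 0,"claw": 0.6},
    {"travel": [0,-0.1,-10.3],"roll": 0,"claw": 0.1},
    {"travel": [0,-0.1,-10.3],"roll": 0,"claw": 0.1},
    {"travel": [0,-0.1,-10.3],"roll": 0,"claw": 0.1},
    {"travel": [0,-0.1,-10.3],"roll": 0,"claw": 0.1},
    {"travel": [0,-0.1,-10.3],"roll": 0,"claw": 0.1},
    {"travel": [0,-0.1,-8],"roll": 0,"claw": 0.1},
    {"travel": [0,-0.1,-3],"roll": 0,"claw": 0.1},
    {"travel": [0,-0.1,2],"roll": 0,"claw": 0.1},
    {"travel": [0,-0.1,5],"roll": 0,"claw": 0.1},
    {"travel": [0,-0.1,5],"roll": 0,"claw": 0.1},
  ],
  force=60,
)

```text
clock: 34.65
eef_pos: [0.4484, -0.269, 0.1924]
tcp_rot: [0.005, -0.121, 0.993, -0.004]
ft_force: [-0.2, -0.6, -3.5]
gripper_width: 0.0221
```

```bash
python3 - <<'E'
from h import *
from scipy.optimize import least_squares
def circ(p,r=.03):
    return least_squares(lambda s:np.hypot(p[:,0]-s[0],p[:,1]-s[1])-s[2],[*p[:,:2].mean(0),r],loss='soft_l1',f_scale=.001).x.round(4)
o=bot.get_obs();e=o['eef_pos'];print(e,o['gripper_width'],o['ft_force'])
for n in('scene','top'):
    f=grab(n);P=cloud(f);Z=P[...,2];d=np.hypot(P[...,0]-e[0],P[...,1]-e[1])
    zt=e[2]-.030+.016
    m=(abs(Z-zt)<.005)&(d<.055)
    print(n,m.sum(),np.median(Z[m])-zt,circ(P[m][:,:2]))
    cs,_=cv2.findContours(m.astype(np.uint8),cv2.RETR_EXTERNAL,cv2.CHAIN_APPROX_NONE)
    q=onplane(f,np.vstack([k.reshape(-1,2) for k in cs if len(k)>15]),zt);r=np.hypot(q[:,0]-e[0],q[:,1]-e[1]);q=q[r>.036];print(len(q),circ(q,.043))
    # plane tilt
    p=P[m];A=np.c_[p[:,:2]-e[:2],np.ones(len(p))];print(np.linalg.lstsq(A,p[:,2],rcond=None)[0].round(3))
E
```

```text
[ 0.448419   -0.26898872  0.19240621] 0.022140270325369717 [-0.18957296 -0.60524838 -3.49909102]
scene 623 -0.004141183599640164 [ 0.4476 -0.2696  0.0342]
162 [ 0.447  -0.2748  0.0392]
[ 0.001 -0.004  0.174]
top 44 -0.004462812373448866 [ 0.4415 -0.2478  0.018 ]Traceback (most recent call last):
  File "<stdin>", line 12, in <module>
    return _nx.concatenate(arrs, 0, dtype=dtype, casting=casting)
           ~~~~~~~~~~~~~~~^^^^^^^^^^^^^^^^^^^^^^^^^^^^^^^^^^^^^^^
ValueError: need at least one array to concatenate
```

```bash
cat > lid.py <<'E'
from h import *
from scipy.optimize import least_squares
o=bot.get_obs();e=o['eef_pos'];print(e,o['gripper_width'],o['ft_force'])
f=grab('scene');P=cloud(f);Z=P[...,2];d=np.hypot(P[...,0]-e[0],P[...,1]-e[1]+.003);zt=e[2]-.018
m=((Z>zt-.009)&(Z<zt+.006)&(d<.056)).astype(np.uint8)
cs,_=cv2.findContours(m,cv2.RETR_EXTERNAL,cv2.CHAIN_APPROX_NONE);k=max(cs,key=len).reshape(-1,2)
q=onplane(f,k,zt)
s=least_squares(lambda s:np.hypot(q[:,0]-s[0],q[:,1]-s[1])-.0424,e[:2],loss='soft_l1',f_scale=.0005).x
r=np.hypot(q[:,0]-s[0],q[:,1]-s[1])-.0424;print('lid',s.round(4),'inliers',(abs(r)<.002).sum(),len(q),'off TCP',((s-e[:2])*1000).round(1))
E
python3 lid.py
```

```text
[ 0.44547212 -0.26720282  0.18692386] 0.02230822224096472 [-1.03678512 -0.51851511 -3.09288993]
lid [ 0.4438 -0.271 ] inliers 95 143 off TCP [-1.7 -3.8]
```

>>> servo_tool(
  plan=[
    {"travel": [0.8,2.5,0],"roll": 0,"claw": 0.1},
    {"travel": [2,6.5,0],"roll": 0,"claw": 0.1},
    {"travel": [3.4,11,0],"roll": 0,"claw": 0.1},
    {"travel": [4.8,15.5,0],"roll": 0,"claw": 0.1},
    {"travel": [6.2,20,0],"roll": 0,"claw": 0.1},
    {"travel": [7.6,24.5,0],"roll": 0,"claw": 0.1},
    {"travel": [8.8,28,0],"roll": 0,"claw": 0.1},
    {"travel": [9.5,30.3,0],"roll": 0,"claw": 0.1},
    {"travel": [9.8,31.1,0],"roll": 0,"claw": 0.1},
    {"travel": [9.8,31.1,0],"roll": 0,"claw": 0.1},
    {"travel": [9.8,31.1,0],"roll": 0,"claw": 0.1},
    {"travel": [9.8,31.1,0],"roll": 0,"claw": 0.1},
  ],
)

```text
clock: 36.0
eef_pos: [0.5427, 0.0425, 0.1859]
tcp_rot: [-0.001, -0.12, 0.993, -0.0]
ft_force: [-0.0, 0.3, -2.4]
gripper_width: 0.0217
```

```bash
python3 lid.py
```

```text
[0.54269037 0.04245916 0.1858979 ] 0.02174414180543908 [-0.04275959  0.33715011 -2.35212209]
lid [0.5398 0.0353] inliers 73 110 off TCP [-2.8 -7.2]
```

>>> servo_tool(
  plan=[
    {"travel": [0,0,-1.5],"roll": 0,"claw": 0.1},
    {"travel": [0,0,-3],"roll": 0,"claw": 0.1},
    {"travel": [0,0,-3.5],"roll": 0,"claw": 0.1},
    {"travel": [0,0,-3.8],"roll": 0,"claw": 0.1},
    {"travel": [0,0,-4.1],"roll": 0,"claw": 0.1},
    {"travel": [0,0,-4.4],"roll": 0,"claw": 0.1},
    {"travel": [0,0,-4.6],"roll": 0,"claw": 0.1},
    {"travel": [0,0,-4.6],"roll": 0,"claw": 0.1},
  ],
)

```text
clock: 36.85
eef_pos: [0.5433, 0.0438, 0.1405]
tcp_rot: [-0.0, -0.121, 0.993, -0.0]
ft_force: [-0.5, 1.0, -2.4]
gripper_width: 0.022
```

```bash
python3 lid.py
```

```text
[0.54332348 0.04383586 0.14046112] 0.022046998224402235 [-0.47356364  1.03823234 -2.42945314]
lid [0.5406 0.0366] inliers 71 110 off TCP [-2.7 -7.3]
```

>>> servo_tool(
  plan=[
    {"travel": [0,0,-0.2],"roll": 0,"claw": 0.1},
    {"travel": [0,0,-0.4],"roll": 0,"claw": 0.1},
    {"travel": [0,0,-0.5],"roll": 0,"claw": 0.1},
    {"travel": [0,0,-0.5],"roll": 0,"claw": 0.1},
  ],
)

```text
clock: 37.3
eef_pos: [0.5436, 0.0439, 0.1371]
tcp_rot: [0.001, -0.121, 0.993, -0.0]
ft_force: [-3.6, 0.4, 6.0]
gripper_width: 0.0215
```

```bash
cat > fl.py <<'E'
from h import *
o=bot.get_obs();print(o['eef_pos'],o['ft_force'])
for n in('scene','top'):
    f=grab(n);P=cloud(f);d=np.hypot(P[...,0]-C0[0],P[...,1]-C0[1]+(.004 if n=='scene' else 0))
    m=(d<.046)&(P[...,2]>.108)&(P[...,2]<.14);p=P[m];k=(np.hypot(p[:,0]-C0[0],p[:,1]-C0[1])<.041)
    if k.sum()>20:
        p=p[k];print(n,len(p),np.percentile(p[:,2],[10,25,50,75,90]).round(4),np.linalg.lstsq(np.c_[p[:,:2]-C0,np.ones(len(p))],p[:,2],rcond=None)[0].round(3))
E
python3 fl.py
```

```text
[0.54356001 0.04392257 0.13705976] [-3.60571509  0.36043585  5.96216827]
scene 580 [0.117  0.1178 0.1186 0.1198 0.1213] [ 0.005 -0.007  0.12 ]
```

>>> servo_tool(
  plan=[
    {"travel": [0,0,-0.5],"roll": 0,"claw": 0.5},
    {"travel": [0,0,-0.5],"roll": 0,"claw": 0.5},
    {"travel": [0,0,-0.3],"roll": 0,"claw": 0.5},
    {"travel": [0,0,2],"roll": 0,"claw": 0.5},
    {"travel": [0,0,6],"roll": 0,"claw": 0.5},
    {"travel": [-4,-1,9],"roll": 0,"claw": 0.5},
    {"travel": [-8,-2,9],"roll": 0,"claw": 0.5},
    {"travel": [-8,-2,9],"roll": 0,"claw": 0.5},
  ],
)

```text
clock: 38.2
eef_pos: [0.4581, 0.023, 0.2257]
tcp_rot: [-0.002, -0.12, 0.993, -0.0]
ft_force: [-0.9, -0.9, 0.3]
gripper_width: 0.0429
```

```bash
python3 fl.py; python3 - <<'E'
from h import *
for n in('scene','top'):
    f=grab(n);P=cloud(f)
    S=np.concatenate([(P[...,:2]-C0)@RM.T,P[...,2:]],-1)*1000
    m=(np.hypot(S[...,0],S[...,1])<20)&(S[...,2]>140);b=S[m];print(n,'knob',len(b),b.mean(0).round(1) if len(b) else '',np.percentile(b[:,2],[50,90]) if len(b) else '')
    for l in(33,-33,0):
        m=(S[...,0]>50)&(S[...,0]<130)&(abs(S[...,1]-l)<8)&(S[...,2]>80)&(S[...,2]<200);b=S[m]
        if len(b): print(n,'bar',l,len(b),np.median(b,axis=0).round(1),b.min(0).round(1),b.max(0).round(1))
    if n=='scene': cv2.imwrite('pics/c9.png',cv2.convertScaleAbs(cv2.resize(f['color'][140:280,150:350],(600,420),interpolation=cv2.INTER_CUBIC),alpha=1.2)[:,:,::-1])
E
```

```text
[0.45809963 0.02296458 0.22570786] [-0.88969802 -0.8941268   0.29859556]
scene 689 [0.1169 0.1176 0.1185 0.1196 0.1209] [-0.    -0.013  0.119]
scene knob 109 [ -3.5  -6.5 152.3] [152.54346365 155.20766803]
scene bar 33 26 [ 80.   32.1 120.1] [ 77.1  25.1 114.1] [ 87.5  39.6 124.5]
scene bar -33 30 [ 81.  -32.6 120.3] [ 77.7 -40.3 114.2] [ 87.8 -25.3 125.2]
scene bar 0 31 [ 79.6  -0.4 120.5] [ 75.3  -8.  114.2] [ 86.3   7.9 123.8]
top knob 0  
top bar 33 34 [ 82.6  33.  120.7] [ 78.6  25.4 113.7] [ 88.5  40.9 125.1]
top bar -33 34 [ 83.7 -32.9 120.4] [ 79.9 -40.7 116.4] [ 89.  -25.3 125.1]
top bar 0 39 [ 82.6  -0.  121.6] [ 77.9  -7.7 114.4] [ 88.8   7.8 127.5]
```

View pics/c9.png

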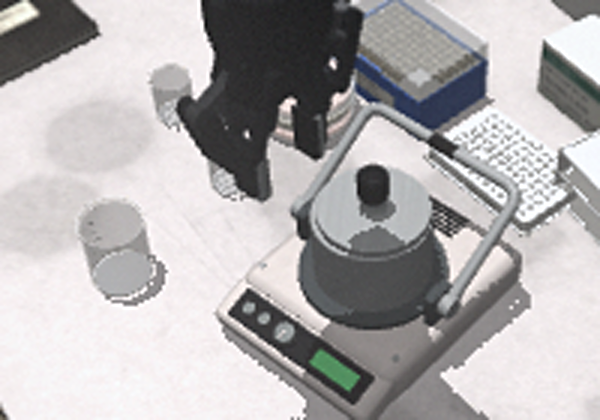

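>>> servo_tool(
  plan=[
    {"travel": [3,1.5,1],"roll": 0,"claw": 0.3},
    {"travel": [7.5,3.5,1],"roll": 0,"claw": 0.3},
    {"travel": [12,5.5,1],"roll": 0,"claw": 0.3},
    {"travel": [14.8,7,0],"roll": 0,"claw": 0.3},
    {"travel": [15.7,7.4,0],"roll": 0,"claw": 0.3},
    {"travel": [15.7,7.4,0],"roll": 0,"claw": 0.3},
    {"travel": [15.7,7.4,0],"roll": 0,"claw": 0.3},
    {"travel": [15.7,7.4,-3],"roll": 0,"claw": 0.3},
    {"travel": [15.7,7.4,-6],"roll": 0,"claw": 0.3},
    {"travel": [15.7,7.4,-8.5],"roll": 0,"claw": 0.3},
    {"travel": [15.7,7.4,-10],"roll": 0,"claw": 0.3},
    {"travel": [15.7,7.4,-11],"roll": 0,"claw": 0.3},
    {"travel": [15.7,7.4,-11],"roll": 0,"claw": 0.3},
  ],
)

```text
clock: 39.7
eef_pos: [0.6192, 0.0973, 0.1146]
tcp_rot: [-0.001, -0.12, 0.993, -0.0]
ft_force: [-0.8, 0.5, 0.0]
gripper_width: 0.0256
```

```bash
python3 - <<'E'
from h import *
o=bot.get_obs();e=o['eef_pos'];print(e,(RM@(e[:2]-C0)*1000).round(1),o['ft_force'],o['gripper_width'])
E
```

```text
[0.61923602 0.09728085 0.1145933 ] [86.9 32.7] [-0.8276083   0.50283222  0.02000932] 0.0256194726464911
```

>>> servo_tool(
  plan=[
    {"travel": [-1,-0.25,0.5],"roll": 0,"claw": 0.3},
    {"travel": [-1.6,-0.4,1.1],"roll": 0,"claw": 0.3},
    {"travel": [-2.23,-0.56,1.6],"roll": 0,"claw": 0.3},
    {"travel": [-2.9,-0.73,2.2],"roll": 0,"claw": 0.3},
    {"travel": [-3.59,-0.9,2.7],"roll": 0,"claw": 0.3},
    {"travel": [-4.3,-1.08,3.2],"roll": 0,"claw": 0.3},
    {"travel": [-5.04,-1.26,3.6],"roll": 0,"claw": 0.3},
    {"travel": [-5.8,-1.46,3.9],"roll": 0,"claw": 0.3},
    {"travel": [-6.69,-1.67,4.2],"roll": 0,"claw": 0.3},
    {"travel": [-7.5,-1.87,4.4],"roll": 0,"claw": 0.3},
    {"travel": [-8.34,-2.08,4.5],"roll": 0,"claw": 0.3},
    {"travel": [-8.8,-2.2,4.5],"roll": 0,"claw": 0.3},
    {"travel": [-9.2,-2.3,4.5],"roll": 0,"claw": 0.3},
    {"travel": [-9.2,-2.3,4.5],"roll": 0,"claw": 0.3},
  ],
)

```text
clock: 41.1
eef_pos: [0.5272, 0.0745, 0.16]
tcp_rot: [-0.001, -0.121, 0.993, -0.0]
ft_force: [0.7, 0.4, 0.7]
gripper_width: 0.0257
```

```bash
cat > bail.py <<'E'
from h import *
o=bot.get_obs();e=o['eef_pos'];print(e,(RM@(e[:2]-C0)*1000).round(1),o['ft_force'],o['gripper_width'])
for n in('scene','top'):
    f=grab(n);P=cloud(f);S=np.concatenate([(P[...,:2]-C0)@RM.T,P[...,2:]],-1)*1000
    for l in(45,-45,-33,18):
        m=(abs(S[...,0])<60)&(abs(S[...,1]-l)<7)&(S[...,2]>145)&(S[...,2]<172);b=S[m]
        if len(b)>4: print(n,'bar',l,len(b),np.median(b,axis=0).round(1),b.min(0).round(1),b.max(0).round(1))
E
python3 bail.py
```

```text
[0.5271939  0.07453718 0.1599898 ] [-7.9 32.9] [0.71750917 0.3884819  0.74449517] 0.025735745790873357
scene bar 45 10 [  1.   39.8 166. ] [-34.7  38.2 156.8] [  5.3  42.  171.8]
scene bar -45 29 [ -3.1 -45.  166.3] [ -5.8 -51.9 160.2] [  3.6 -38.8 169.7]
scene bar -33 27 [ -3.4 -34.  166.2] [ -6.3 -39.5 159.9] [  2.5 -26.7 168.1]
scene bar 18 66 [ -4.7  21.2 166.5] [-34.6  11.1 153.7] [ 15.5  25.  171.4]
top bar -45 30 [  0.4 -45.4 166.7] [ -3.6 -51.9 162.8] [  5.5 -38.7 169.7]
top bar -33 31 [-1.000e-01 -3.300e+01  1.673e+02] [ -4.  -39.6 161.9] [  5.1 -26.2 170.4]
```

>>> servo_tool(
  plan=[
    {"travel": [-0.2,-0.05,0],"roll": 0,"claw": 0.3},
    {"travel": [-0.4,-0.1,0],"roll": 0,"claw": 0.3},
    {"travel": [-0.6,-0.15,0],"roll": 0,"claw": 0.3},
    {"travel": [-0.6,-0.15,0],"roll": 0,"claw": 0.3},
  ],
)

```text
clock: 41.6
eef_pos: [0.5265, 0.0743, 0.1606]
tcp_rot: [0.004, -0.121, 0.993, 0.001]
ft_force: [11.7, 3.0, -8.5]
gripper_width: 0.0258
```

>>> servo_tool(
  plan=[
    {"travel": [0.5,0.12,0],"roll": 0,"claw": 0.3},
    {"travel": [0.9,0.22,0],"roll": 0,"claw": 0.3},
    {"travel": [0.9,0.22,0],"roll": 0,"claw": 0.3},
    {"travel": [0.9,0.22,1],"roll": 0,"claw": 0.3},
    {"travel": [0.9,0.22,3],"roll": 0,"claw": 0.3},
    {"travel": [0.9,0.22,6],"roll": 0,"claw": 0.3},
    {"travel": [0.9,0.22,10],"roll": 0,"claw": 0.3},
    {"travel": [-4,-3,13],"roll": 0,"claw": 0.3},
    {"travel": [-8.5,-7,13],"roll": 0,"claw": 0.3},
    {"travel": [-13,-11,13],"roll": 0,"claw": 0.3},
    {"travel": [-16,-16,13],"roll": 0,"claw": 0.3},
    {"travel": [-18,-20,13],"roll": 0,"claw": 0.3},
    {"travel": [-18,-24,13],"roll": 0,"claw": 0.3},
    {"travel": [-18,-27,13],"roll": 0,"claw": 0.3},
    {"travel": [-18,-27,13],"roll": 0,"claw": 0.3},
  ],
)

```text
clock: 43.1
eef_pos: [0.3407, -0.2013, 0.2914]
tcp_rot: [0.0, -0.116, 0.993, -0.001]
ft_force: [-0.4, 0.3, -0.4]
gripper_width: 0.0259
```

```bash
python3 bail.py; python3 fl.py; python3 - <<'E'
from h import *
f=grab('scene');g=grab('top')
a=cv2.resize(f['color'][120:290,130:360],None,fx=1.75,fy=1.75);b=cv2.resize(g['color'][140:300,130:330],None,fx=1.95,fy=1.95)
im=np.zeros((max(a.shape[0],b.shape[0]),a.shape[1]+b.shape[1],3),np.uint8);im[:a.shape[0],:a.shape[1]]=a;im[:b.shape[0],a.shape[1]:]=b
cv2.imwrite('pics/c10.png',cv2.convertScaleAbs(im,alpha=1.2)[:,:,::-1]);print(im.shape)
P=cloud(g)
for n,u,v,r,z0,z1 in [('dish',189,187,24,.035,.055),('vial',397,174,10,.03,.06)]:
    w=P[v-r:v+r,u-r:u+r].reshape(-1,3);p=w[(w[:,2]>z0)&(w[:,2]<z1)];print(n,p.mean(0).round(4) if len(p) else 'hidden')
E
```

```text
[ 0.34074529 -0.20127727  0.29142483] [-255.5 -189.6] [-0.37409957  0.34432764 -0.3876661 ] 0.025888073495901616
scene bar -45 32 [ -2.1 -44.5 166.4] [ -6.3 -51.6 160.2] [  3.  -38.1 168.1]
scene bar -33 30 [ -3.3 -32.9 166.4] [ -6.2 -40.  160.8] [  3.6 -26.2 169.4]
top bar 45 33 [ -0.4  45.  166.2] [ -5.3  38.2 160.9] [  5.   51.9 170.1]
top bar -45 30 [  0.8 -45.  166.6] [ -3.7 -51.7 161.8] [  5.2 -38.1 171.1]
top bar -33 31 [-1.000e-01 -3.320e+01  1.659e+02] [ -4.3 -39.5 161. ] [  5.4 -26.2 169.5]
top bar 18 30 [ -0.2  17.8 166.9] [ -4.6  11.  163.1] [  4.3  24.6 171.1]
[ 0.34158567 -0.1976381   0.29100831] [-0.20246239  0.47583012  0.03343692]
scene 273 [0.117  0.1178 0.1188 0.1197 0.1222] [-0.111  0.124  0.123]
top 875 [0.1158 0.1173 0.1187 0.1199 0.1212] [-0.003  0.002  0.119]
(312, 792, 3)
dish [0.6183 0.2614 0.0449]
vial [ 0.654  -0.2291  0.0454]
```

View pics/c10.png

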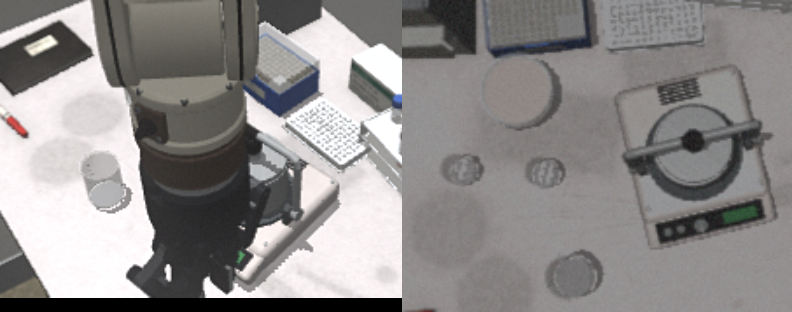

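The final picture shows the bail upright over the knob at about (692,140) in the top view. The empty beaker stands at about (574,275), and there are no stray balls in view. The dishes and the vial measure where they were at the start.

```bash
python3 -c "
from h import *
bot.sign_off()"
```

```text
the job is handed in; nothing more can be done
```

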